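Load the sensor module in the test jig and hold the jig shut

ROBOT

A 7-joint arm with a two-finger parallel gripper is mounted at the origin on the work surface. World frame = base frame: x ahead of the robot, y to its left, z up, the work surface at z = 0. Lengths are in m, angles in rad, forces in N, time in s.
With the tool pointing down it reaches from about 0.425 to 0.875 m from the base axis. Payload 4.7 kg.
Tool frame: the origin (TCP) lies on the centre line of the jaws, within the pads' length; the fingertips stand 8 mm ahead of it and the grasp point (between the pads) lies 11 mm behind it; z points along the fingers, y is the direction in which the jaws open and shut (so a half turn about z gives the same grasp; the last joint's range is limited). The gripper opens to 87 mm and grips with 3 to 60 N. Pads are 19 mm wide; open, the fingers measure 117 mm over their backs; the gripper's body (75 mm by 190 mm) begins 51 mm behind the grasp point.
Start: joints at [1.274, 0.321, -0.07, 1.45, 0.023, 1.371, -0.057], TCP at [0.199, -0.619, 0.231] pointing down, gripper open.
Joint ranges: [-2.86, 2.86], [-0.3, 2.09], [-1.38, 1.24], [0.06, 2.45], [-1.56, 4.7], [0.09, 2.05], [-2.69, 2.69]. Speed limits (rad/s): [2.57, 2.57, 3.14, 3.14, 3.14, 3.14, 3.14].

INTERFACE

Orientations are given as a rotation vector (axis times angle).
In Python, from bench import ctrl, cams, workorder gives the robot as it stands. The module is installed in compiled form; this text tells all that it offers.
- The arm moves only by the tool carry_out, never from a script. Its argument "rows" is a list of rows, each an object with "offset": the shift along the tool's x, y, z in m, a list of three; "rot": the turn, a rotation vector about the tool's x, y, z in degrees, a list of three; "gripper": the opening, from 0 (shut) to 1 (fully open). In form: [{"offset": [dx, dy, dz], "rot": [rx, ry, rz], "gripper": gripper}, ...]. A call has 1 to 10 rows; each row shifts and turns the commanded pose from where the row before left it, along the tool's axes as they then stand; what a row does not reach is not made up. A row lasts 1/8 s, in which the tool goes at most 62.5 mm and 10.7 degrees, less where a joint would pass 70% of its speed; a pose out of reach is approached as far as the arm can. A call is refused whole if a number of a shift passes 0.0625 or a number of a turn 10.7, either way. A call with a gripper value outside its range is refused whole. The fingers move at their own pace and stop on an object; "grip_force" is the grip in N (left out, the last holds). Time passes only in rows, so rows that do not move let the fingers close. It gives the time, the measured TCP pose, the force and the opening at its end, in the units of the state.
- ctrl.get_state(): the state, without advancing time (a new reading comes with each control period).
- cams.get_image(name): name is "scene" or "top"; returns a dict with "img" (480x640x3 uint8, red, green, blue), "vfov" (degrees; the focal length in pixels is half the picture's height over the tangent of half this angle, whatever the lens; pixels are square), "cx", "cy" (the principal point, pixels), "R" (3x3) and "t" (3): a world point X has camera coordinates R X + t. Camera axes: x right, y down, z forward; pixel columns grow to the right and rows downward; lengths in m; the calibration is good to about 2 mm. A picture is of the moment at which its call begins. There is no depth.
- workorder.close_job(): hands the job in, once; it reports no verdict.
The state is a dict: "time": time; "joint_positions": joint angles; "qd": joint speeds; "joint_torque": joint torques, N m; "position": TCP position; "tool_rot": TCP orientation; "ft_force": force on the tool from outside, world axes, zero at the start; "torque": the same for the moment, N m; "grip_width": opening from 0.0 (shut) to 1.0 (fully open).
Only numpy, scipy, OpenCV 4.12 (cv2) and the standard library are available. Lean on these libraries where they do the work, as an engineer would, in place of code of your own. Each camera call takes 0.05 s, during which the arm holds its last target.

TASK

Set the sensor module down in the test jig's yellow nest, upright with its green tab in the nest's notch, and let go of it; place it, do not drop it. Then bring the spring-loaded red-handled frame over onto it, all the way down to its stop, and keep holding it there as for a running test: finish while still holding the handle down, since the frame springs open when let go. Leave the spray can, the screwdriver and the roller where they are.

Things in the scene. Friction and masses are not known exactly. Their poses are not given: they have to be found in the camera images.
- module_center (a point): The loose sensor module: a block 40 (its x) by 70 (its y) by 40 mm (z), 0.1 to 0.2 kg, grey body with white top and a black window on the top; it starts upright on the bench at any yaw. This point is the centre of the block, 20 mm above its underside. Grip it across its 40 mm width (x).
- module_tab (a point): A point on the module's green tab, 40 mm from the block's centre along the module's -y and 4 mm above the underside. The tab is 14 mm wide, sticks out 10 mm from that end and spans 1 to 8 mm above the underside. The other end has a black connector and no tab.
- nest (a point): Centre of the floor of the jig's nest, 36 mm above the bench while the spring-mounted plate is up. x points to the frame's hinge, z up. Pocket 44 mm (x) by 74 mm (y), 2 mm of play each side; the seated module's x and y lie along the nest's. Yellow corner walls 13 mm high with flared tops; both long sides are open in their middle 46 mm (room for fingers).
- notch (a point): The nest's notch: the 18 mm gap between the yellow corner walls at the -y end of the pocket, where the green tab goes (a wall closes the +y end). This point is 40 mm from the nest's centre and 4 mm above its floor; module_tab lies on it when the module is seated.
- nest_plate (a joint): Travel of the spring-mounted nest plate: 0 up, about 0.005 to 0.006 m when the frame is down at its stop on a seated module. The springs give about 6 N at the start and 15 N at 6 mm.
- hinge (a point): Midpoint of the hinge axis of the hold-down frame, 95 mm above the bench and 95 mm from the nest's centre along the nest's +x. The axis lies along the nest's y.
- grip_bar (a point): Centre of the frame's red handle bar: round, 22 mm in diameter, 84 mm long, along the nest's y, 190 mm from the hinge axis, between two side arms 96 mm apart. Open, it is 187 mm above and 34 mm behind (nest +x) the hinge; shut, level with the hinge, 190 mm to its nest -x side. Gripped from above it can be led round in an arc, turning between the fingers.
- frame (a joint): Angle of the hold-down frame: 0 open (10 degrees past upright, where its spring keeps it), 1.75 rad shut on its stop. Two rubber feet on its cross-piece, 95 mm from the hinge, meet a seated module's top at about 1.69. At the handle it takes up to 6 N on the way and about 10 N just before the stop with a module in, more once on it; it springs open when let go.
- can_center (a point): Bystander: white spray can, 52 mm across and about 140 mm high, standing; this point is half-way up.
- driver_center (a point): Bystander: orange-handled screwdriver lying on the bench, about 180 mm long; this point is about its middle.
- roller_center (a point): Bystander: black rubber roller on a thin steel shaft, 36 mm across and 66 mm high, standing on end; this point is half-way up.
- jig: The test jig, fixed to the bench: black base 215 by 160 by 20 mm, two 112 mm high hinge cheeks, two 88 mm high stop pillars under the side arms. Origin under the nest's centre at bench height, axes as the nest's; the base reaches 75 mm to -x and 140 mm to +x.
Things that resemble listed ones, but are neither listed nor needed, are in the scene too. Of the things that look like the part that bears module_center, the largest one is meant.

How it is judged:
By the outcome, as a careful person would: the job done as asked, in the order asked, and still so for the second after the job is handed in, while the arm keeps its last pose, push and grip.
It also fails if it takes over 61 s, if anything falls off the work surface, if the arm or the gripper's body presses on something with over 40 N, if the wrist force passes 120 N, or if a joint passes its speed limit or range.

## Working session

There is one attempt and no reset: what is moved stays moved. The work goes in short steps, Python scripts to look and compute and a tool call to move; the robot and the scene stay as the last step left them, time stands still between calls to the robot, and variables do not carry over. Pictures are saved under pics/ and viewed, and the job is handed in when it is done.

Besides the shell and the picture viewer there is one more tool, called after "Call:" in YAML: its name, and indented under it one key for each argument. carry_out: Moves the arm, as the interface text tells. Its arguments: {"type":"object","properties":{"rows":{"type":"array"},"grip_force":{"type":"number"}},"required":["rows"]}

```bash
ls; mkdir -p pics; python3 - <<'E'
from bench import ctrl,cams
import cv2
s=ctrl.get_state()
for k,v in s.items(): print(k,v)
for n in("scene","top"):
    d=cams.get_image(n); cv2.imwrite(f"pics/{n}0.png",d["img"][:,:,::-1]); print(n,d["vfov"],d["cx"],d["cy"],d["R"],d["t"], {k for k in d})
E
```

```text
pics
time 0.0
joint_positions [ 1.27408963  0.32182347 -0.07009538  1.45165349  0.02261685  1.3707835
 -0.05692356]
qd [-0.00152995  0.00013597 -0.00140451 -0.0018436  -0.00087131  0.00130535
 -0.00102684]
joint_torque [ 1.28412787e-03 -4.91285992e+01 -4.02976535e-01 -3.12528956e+01
 -6.39348174e-02  4.37695370e-02  1.80267848e-04]
position [ 0.19858117 -0.61837196  0.22947207]
tool_rot [-3.10191341e+00 -4.85997879e-01  6.26430956e-04]
ft_force [ 0.4446633   0.66126432 -0.34536492]
torque [-0.00986155  0.01207887 -0.01032509]
grip_width 1.0003762495994937
scene 57.03808608371039 321.63833163538635 238.4131096215546 [[ 0.64789672  0.76162722 -0.0124026 ]
 [ 0.40038691 -0.35436005 -0.84505578]
 [-0.64801247  0.54254303 -0.53453429]] [-0.36048674 -0.09904646  1.30980278] {'R', 'img', 'cy', 'vfov', 't', 'cx'}
top 44.44635017233503 316.46185743761686 237.99352704506902 [[ 0.11993571 -0.99277842  0.00253719]
 [-0.97243955 -0.11799254 -0.20109472]
 [ 0.19994186  0.02165117 -0.97956852]] [-0.10182533  0.63665256  1.29221917] {'R', 'img', 'cy', 'vfov', 't', 'cx'}
```

View pics/scene0.png

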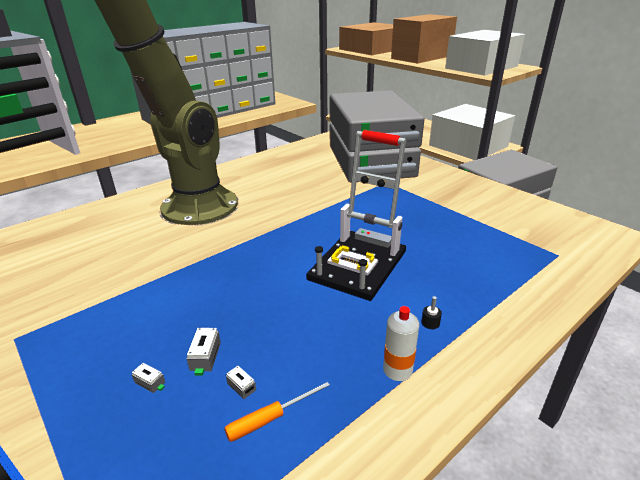

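View pics/top0.png

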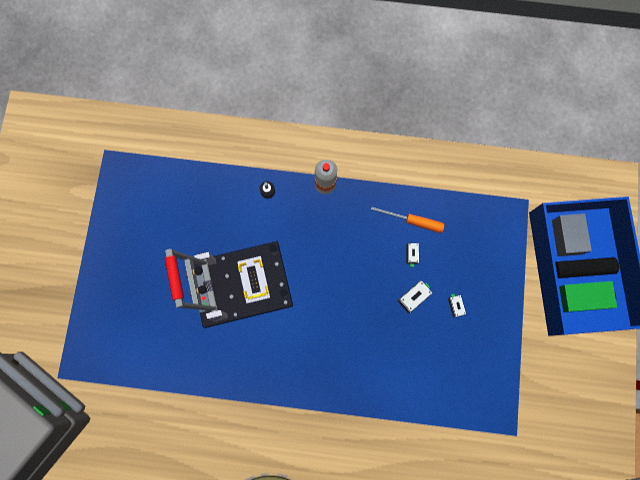

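```bash
cat > h.py <<'E'
import numpy as np,cv2
from bench import ctrl,cams
def get(n,save=None):
    d=cams.get_image(n)
    d["f"]=240/np.tan(np.radians(d["vfov"])/2)
    if save: cv2.imwrite("pics/"+save,d["img"][:,:,::-1])
    return d
def proj(d,X):
    c=d["R"]@np.asarray(X,float)+d["t"]; return np.array([d["cx"]+d["f"]*c[0]/c[2],d["cy"]+d["f"]*c[1]/c[2]])
def ray(d,u,v):
    r=d["R"].T@np.array([(u-d["cx"])/d["f"],(v-d["cy"])/d["f"],1]); o=-d["R"].T@d["t"]; return o,r/np.linalg.norm(r)
def onz(d,u,v,z):
    o,r=ray(d,u,v); return o+r*(z-o[2])/r[2]
def tri(d1,p1,d2,p2):
    o1,r1=ray(d1,*p1);o2,r2=ray(d2,*p2)
    A=np.array([r1,-r2]).T; s=np.linalg.lstsq(A,o2-o1,rcond=None)[0]
    a=o1+s[0]*r1;b=o2+s[1]*r2; return (a+b)/2,np.linalg.norm(a-b)
def crop(d,x0,y0,x1,y1,k,name):
    c=cv2.resize(d["img"][y0:y1,x0:x1],None,fx=k,fy=k,interpolation=cv2.INTER_CUBIC); cv2.imwrite("pics/"+name,c[:,:,::-1])
E
python3 - <<'E'
from h import *
S=get("scene");T=get("top")
for X in([0,0,0],[.199,-.619,.231],[.5,0,0]): print(X,proj(S,X),proj(T,X))
print("cams",-S["R"].T@S["t"],-T["R"].T@T["t"])
print(onz(T,416,296,.04),onz(S,203,340,.04))
print(onz(T,253,278,.036),onz(S,352,262,.036))
crop(T,370,220,490,340,5,"tc.png");crop(S,120,310,270,410,5,"sc.png");crop(T,150,230,310,340,5,"tj.png");crop(S,290,120,430,310,4,"sj.png")
E
```

```text
[0, 0, 0] [200.07962145 205.01393414] [270.17364472 527.405884  ]
[0.199, -0.619, 0.231] [-110.44494659  241.3339068 ] [605.330699   490.59700724]
[0.5, 0, 0] [305.26772893 283.7308669 ] [298.80045197 301.46735864]
cams [ 1.12198361 -0.47116596  0.61196373] [ 0.37294991 -0.0539478   1.39410303]
[ 0.5413513  -0.26841672  0.04      ] [ 0.54656341 -0.2690008   0.04      ]
[0.53801646 0.11127305 0.036     ] [0.54445517 0.10029266 0.036     ]
```

View pics/tc.png

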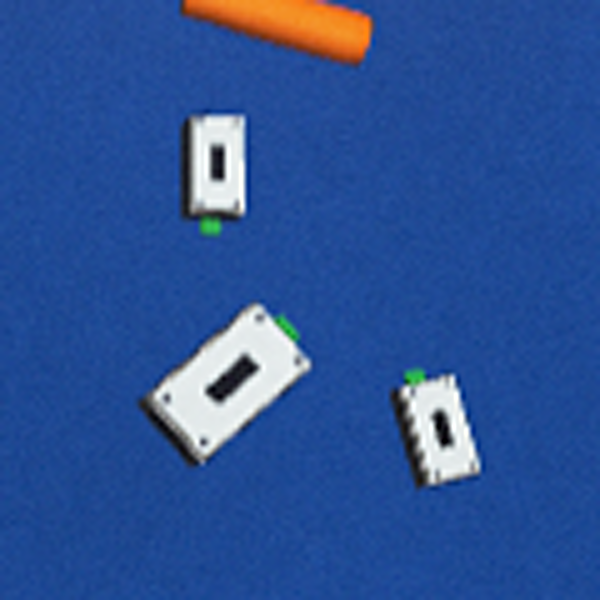

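View pics/sc.png

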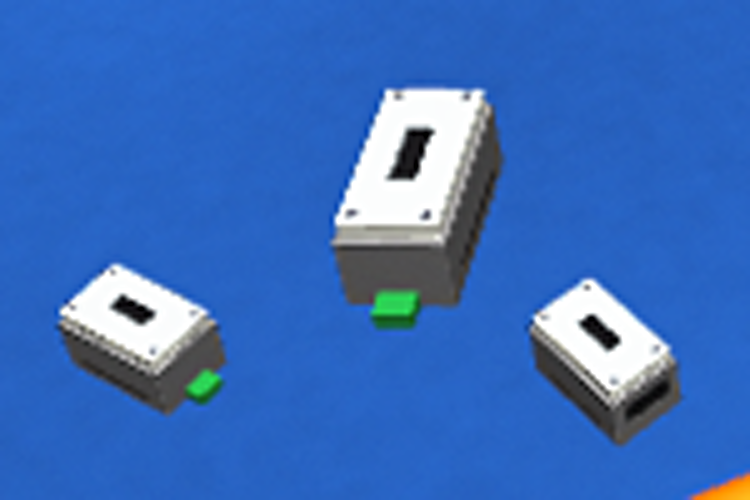

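View pics/tj.png

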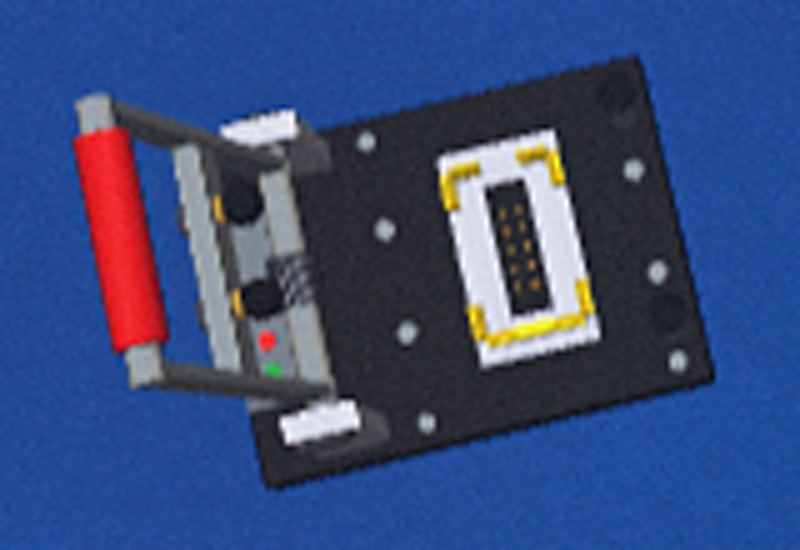

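View pics/sj.png

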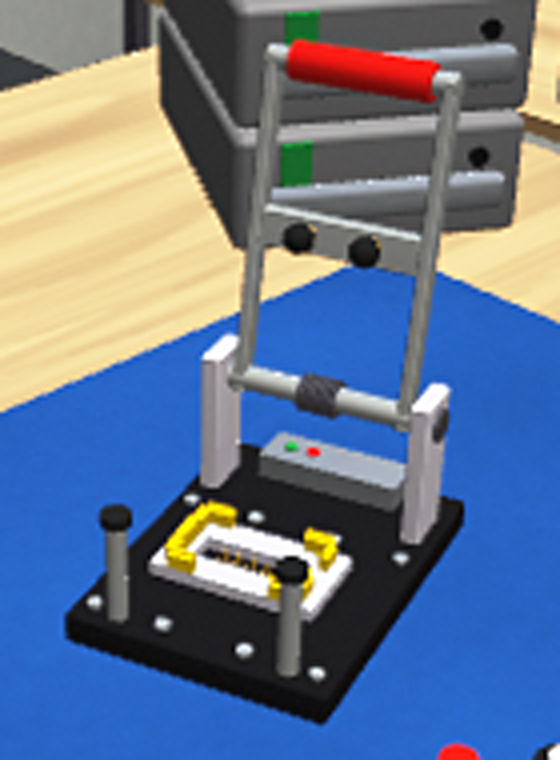

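```bash
python3 - <<'E'
from h import *
S=get("scene");T=get("top")
def mask(d,lo,hi,box):
    hsv=cv2.cvtColor(d["img"],cv2.COLOR_RGB2HSV); m=cv2.inRange(hsv,lo,hi); k=np.zeros_like(m); x0,y0,x1,y1=box; k[y0:y1,x0:x1]=m[y0:y1,x0:x1]; return k
def big(m,n=1):
    c=sorted(cv2.findContours(m,0,cv2.CHAIN_APPROX_NONE)[0],key=cv2.contourArea)[::-1]; return c[:n]
out={}
for n,d,bw in(("top",T,(395,275,440,320)),("scene",S,(180,320,225,380))):
    m=mask(d,(0,0,170),(179,60,255),bw); c=big(m)[0]; 
    M=cv2.moments(cv2.drawContours(np.zeros_like(m),[c],-1,255,-1),True); ctr=(M["m10"]/M["m00"],M["m01"]/M["m00"])
    g=mask(d,(45,100,80),(75,255,255),bw); gm=cv2.moments(g,True); gc=(gm["m10"]/gm["m00"],gm["m01"]/gm["m00"])
    P=np.array([onz(d,*p[0],.04)[:2] for p in c],np.float32); r=cv2.minAreaRect(P)
    print(n,"white c",ctr,onz(d,*ctr,.04)," rect",r," green",gc,onz(d,*gc,.006))
    box=cv2.boxPoints(r);print(box.round(4).tolist())
    # window
    w=mask(d,(0,0,0),(179,255,70),bw)
    hull=cv2.drawContours(np.zeros_like(m),[cv2.convexHull(c)],-1,255,-1); hull=cv2.erode(hull,np.ones((5,5)))
    w&=hull; wm=cv2.moments(w,True); print(" window",onz(d,wm["m10"]/wm["m00"],wm["m01"]/wm["m00"],.04))
# jig
p={}
for n,d,b in(("top",T,(160,230,200,320)),("scene",S,(350,120,410,150))):
    m=mask(d,(0,150,120),(6,255,255),b)|mask(d,(174,150,120),(179,255,255),b); c=big(m)[0]; r=cv2.minAreaRect(c); p[n]=r[0]; print("red",n,r)
    M=cv2.moments(m,True);p[n]=(M["m10"]/M["m00"],M["m01"]/M["m00"])
    a=c[:,0].astype(float); u=a-a.mean(0); ax=np.linalg.svd(u,full_matrices=False)[2][0]; t=u@ax
    p[n+"e"]=[tuple(a.mean(0)+ax*t.min()),tuple(a.mean(0)+ax*t.max())]; print(p[n+"e"])
print("bar",tri(T,p["top"],S,p["scene"]), [onz(T,*q,.282) for q in p["tope"]],[onz(S,*q,.282) for q in p["scenee"]])
# yellow
for n,d,b in(("top",T,(225,250,280,310)),("scene",S,(320,235,390,285))):
    m=mask(d,(20,120,90),(35,255,255),b)
    P=np.array([onz(d,x,y,.049)[:2] for y,x in np.argwhere(m)],np.float32); r=cv2.minAreaRect(P); print("yellow",n,r,cv2.boxPoints(r).round(4).tolist())
# base black outline, top view at z=.02
m=mask(T,(0,0,0),(179,255,75),(180,230,300,335)); c=big(cv2.morphologyEx(m,cv2.MORPH_OPEN,np.ones((3,3))))[0]
P=np.array([onz(T,*q[0],.02)[:2] for q in c],np.float32); r=cv2.minAreaRect(P); print("base",r,cv2.boxPoints(r).round(4).tolist())
E
```

```text
top white c (415.80652173913046, 295.4913043478261) [ 0.54246862 -0.26787211  0.04      ]  rect ((0.5426537394523621, -0.2679573595523834), (0.036968525499105453, 0.06602488458156586), 47.157676696777344)  green (426.7142857142857, 285.2857142857143) [ 0.57401205 -0.2968753   0.006     ]
[[0.5059000253677368, -0.2590999901294708], [0.5543000102043152, -0.30399999022483826], [0.5794000029563904, -0.2768999934196472], [0.531000018119812, -0.23199999332427979]]
 window [ 0.54245893 -0.26795918  0.04      ]
scene white c (201.6010016694491, 342.5075125208681) [ 0.55048548 -0.27378287  0.04      ]  rect ((0.5511719584465027, -0.2727262079715729), (0.03987126797437668, 0.07321930676698685), 47.445980072021484)  green (198.81034482758622, 370.91379310344826) [ 0.57512041 -0.29783265  0.006     ]
[[0.510699987411499, -0.26269999146461487], [0.5647000074386597, -0.31220000982284546], [0.5916000008583069, -0.28279998898506165], [0.5376999974250793, -0.23330000042915344]]
 window [ 0.54638533 -0.27131837  0.04      ]
red top ((173.5773468017578, 277.0792236328125), (43.614952087402344, 10.93445
[... 838 characters left out ...]
5047000050544739, 0.0681999996304512], [0.5846999883651733, 0.09809999912977219], [0.5648000240325928, 0.15150000154972076]]
yellow scene ((0.5433943271636963, 0.10020387172698975), (0.09183376282453537, 0.07117904722690582), 21.13804054260254) [[0.4876999855041504, 0.11680000275373459], [0.5134000182151794, 0.05050000175833702], [0.5990999937057495, 0.0835999995470047], [0.5734000205993652, 0.15000000596046448]]
base ((0.5233868360519409, 0.14032305777072906), (0.15972648561000824, 0.21443551778793335), 20.60318946838379) [[0.4108999967575073, 0.2125999927520752], [0.4864000082015991, 0.011900000274181366], [0.6359000205993652, 0.06809999793767929], [0.5604000091552734, 0.2687999904155731]]
```

Candidates for the module, top view pixels: the large block (416,296), a small one (413,254) and a small one (458,306). The large one measures 37×66 mm on its white top (described as 40×70) with its tab toward (427,285), so it is the one meant. The two others are clearly smaller. The jig's base, yellow walls and bar agree: nest at (0.535,0.110), nest x yaw 110.5°, bar at z 0.283 (expected 0.282). I turn the tool first.

```bash
cat >> h.py <<'E'
from scipy.spatial.transform import Rotation as Ro
NEST=np.array([.5348,.1099,.036]); NY=110.5
nx=np.array([np.cos(np.radians(NY)),np.sin(np.radians(NY)),0])
def down(th):
    t=np.radians(th); x=[np.cos(t),np.sin(t),0]; y=[np.sin(t),-np.cos(t),0]; return Ro.from_matrix(np.array([x,y,[0,0,-1]]).T)
def goal(pos,th):
    s=ctrl.get_state(); R=Ro.from_rotvec(s["tool_rot"]); G=down(th)
    rot=(R.inv()*G).as_rotvec(degrees=True); d=np.asarray(pos)-s["position"]
    print("now",s["position"].round(4),"t",round(s["time"],2),"F",s["ft_force"].round(1),"w",round(s["grip_width"],3))
    print("rot tool deg",rot.round(2)," off in current axes mm",(R.inv().apply(d)*1e3).round(1)," in goal axes mm",(G.inv().apply(d)*1e3).round(1))
E
python3 -c "
from h import *
goal([.5426,-.2679,.12],-42.8)"
```

```text
now [ 0.1987 -0.6187  0.2302] t 0.3 F [0.6 0.8 0.4] w 1.004
rot tool deg [-3.000e-02  2.000e-02  6.061e+01]  off in current axes mm [ 434.7 -228.7  110.3]  in goal axes mm [  14.  -491.1  110.2]
```

Call:
carry_out:
  rows:
    - {"offset":[0.04,0,0],"rot":[0,0,10],"gripper":1}
    - {"offset":[0.04,0,0],"rot":[0,0,10],"gripper":1}
    - {"offset":[0.04,0,0],"rot":[0,0,10],"gripper":1}
    - {"offset":[0.03,-0.03,0],"rot":[0,0,10],"gripper":1}
    - {"offset":[0.02,-0.03,0],"rot":[0,0,10],"gripper":1}
    - {"offset":[0.02,-0.03,0],"rot":[0,0,10],"gripper":1}

```text
time: 1.05
position: [0.4159, -0.5439, 0.2306]
tool_rot: [-2.928, 1.139, 0.0]
ft_force: [0.1, -0.3, 1.0]
grip_width: 1.002
```

```bash
python3 -c "
from h import *
goal([.5426,-.2679,.12],-42.8)"
```

```text
now [ 0.4159 -0.5439  0.2306] t 1.05 F [ 0.1 -0.3  1. ] w 1.002
rot tool deg [0.   0.01 0.3 ]  off in current axes mm [ -93.  -289.1  110.6]  in goal axes mm [ -94.6 -288.6  110.6]
```

Call:
carry_out:
  rows:
    - {"offset":[-0.016,-0.048,0],"rot":[0,0,0.3],"gripper":1}
    - {"offset":[-0.016,-0.048,0],"rot":[0,0,0],"gripper":1}
    - {"offset":[-0.016,-0.048,0],"rot":[0,0,0],"gripper":1}
    - {"offset":[-0.016,-0.048,0.03],"rot":[0,0,0],"gripper":1}
    - {"offset":[-0.016,-0.048,0.04],"rot":[0,0,0],"gripper":1}
    - {"offset":[-0.0145,-0.0485,0.04],"rot":[0,0,0],"gripper":1}
    - {"offset":[0,0,0],"rot":[0,0,0],"gripper":1}

```text
time: 1.92
position: [0.5386, -0.2638, 0.1193]
tool_rot: [-2.93, 1.124, 0.011]
ft_force: [0.8, 0.6, 0.9]
grip_width: 0.999
```

```bash
python3 -c "
from h import *
goal([.5426,-.2679,.015],-42.8)
S=get('scene','s1.png');T=get('top')
p=proj(T,[.5426,-.2679,.04]);print(p)
crop(T,340,220,500,340,5,'t1.png')"
```

```text
now [ 0.5386 -0.2638  0.1193] t 1.93 F [0.8 0.6 0.9] w 0.999
rot tool deg [-0.05  0.44  0.82]  off in current axes mm [  6.5   0.4 104.3]  in goal axes mm [  5.7   0.3 104.3]
[415.82346418 295.43628462]
```

View pics/s1.png

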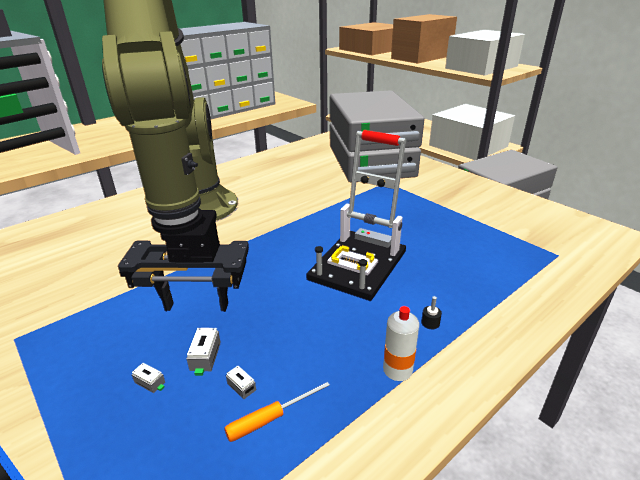

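View pics/t1.png

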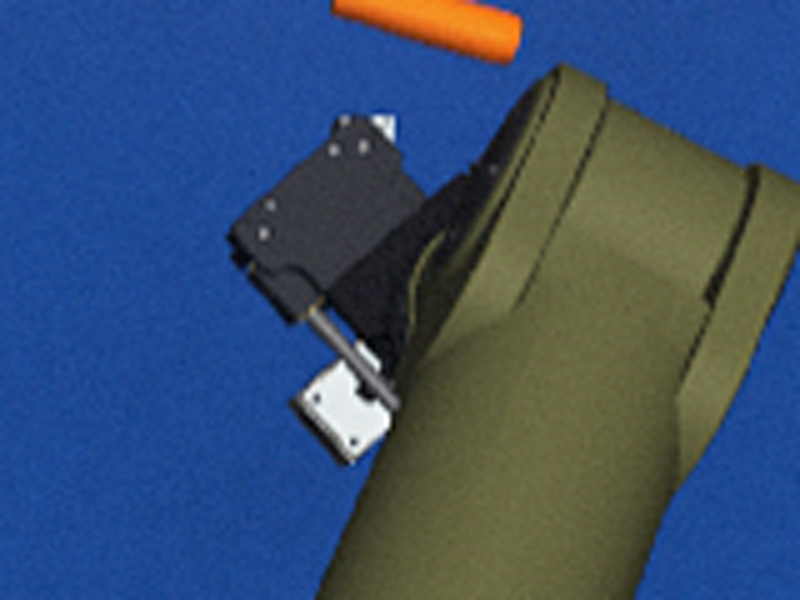

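The scene picture shows the gripper above the module (203,345), with a wide but low body bar (120–245, 245–285). There is a clear way down.

Call:
carry_out:
  rows:
    - {"offset":[0.006,0,0.02],"rot":[0,0.4,0.8],"gripper":1}
    - {"offset":[0,0,0.02],"rot":[0,0,0],"gripper":1}
    - {"offset":[0,0,0.02],"rot":[0,0,0],"gripper":1}
    - {"offset":[0,0,0],"rot":[0,0,0],"gripper":1}

```text
time: 2.52
position: [0.5413, -0.275, 0.0608]
tool_rot: [2.918, -1.159, 0.003]
ft_force: [-0.4, 0.4, 0.2]
grip_width: 1.0
```

```bash
python3 -c "
from h import *
goal([.5426,-.2679,.015],-42.8)
S=get('scene')
crop(S,110,250,280,400,5,'s2.png')"
```

```text
now [ 0.5413 -0.275   0.0608] t 2.52 F [-0.4  0.4  0.2] w 1.0
rot tool deg [ 0.08 -0.17 -0.53]  off in current axes mm [-4.  -6.1 45.8]  in goal axes mm [-3.8 -6.1 45.8]
```

View pics/s2.png

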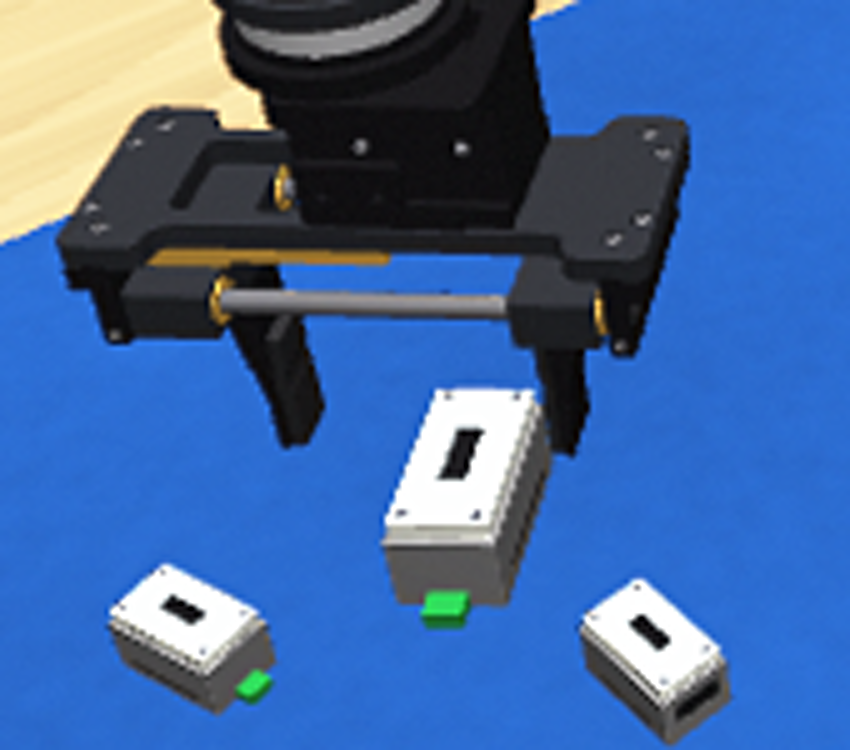

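Call:
carry_out:
  rows:
    - {"offset":[-0.004,-0.006,0.01],"rot":[0,0,-0.5],"gripper":1}
    - {"offset":[0,0,0.018],"rot":[0,0,0],"gripper":1}
    - {"offset":[0,0,0.018],"rot":[0,0,0],"gripper":1}
    - {"offset":[0,0,0],"rot":[0,0,0],"gripper":1}
    - {"offset":[0,0,0],"rot":[0,0,0],"gripper":1}

```text
time: 3.2
position: [0.5446, -0.2685, 0.0169]
tool_rot: [2.922, -1.145, 0.01]
ft_force: [-0.2, 0.5, 0.3]
grip_width: 0.998
```

```bash
python3 -c "
from h import *
goal([.5426,-.2679,.015],-42.8)
"
```

```text
now [ 0.5446 -0.2685  0.0169] t 3.2 F [-0.2  0.5  0.3] w 0.998
rot tool deg [ 0.01 -0.4  -0.  ]  off in current axes mm [-1.9  0.9  1.9]  in goal axes mm [-1.9  0.9  1.9]
```

Call:
carry_out:
  rows:
    - {"offset":[-0.002,0.001,0.001],"rot":[0,-0.4,0],"gripper":1}
    - {"offset":[0,0,0],"rot":[0,0,0],"gripper":0.55}
    - {"offset":[0,0,0],"rot":[0,0,0],"gripper":0.3}
    - {"offset":[0,0,0],"rot":[0,0,0],"gripper":0.3}
    - {"offset":[0,0,0],"rot":[0,0,0],"gripper":0.3}
    - {"offset":[0,0,0],"rot":[0,0,0],"gripper":0.3}
  grip_force: 25

```text
time: 3.95
position: [0.5424, -0.2677, 0.016]
tool_rot: [2.925, -1.146, 0.0]
ft_force: [0.8, 0.2, 0.3]
grip_width: 0.516
```

```bash
python3 -c "
from h import *
goal([.5426,-.2679,.015],-42.8)
S=get('scene')
crop(S,110,250,280,400,5,'s3.png')"
```

```text
now [ 0.5424 -0.2677  0.016 ] t 3.95 F [0.8 0.2 0.3] w 0.516
rot tool deg [ 0.   -0.    0.01]  off in current axes mm [0.3 0.  1. ]  in goal axes mm [0.3 0.  1. ]
```

View pics/s3.png

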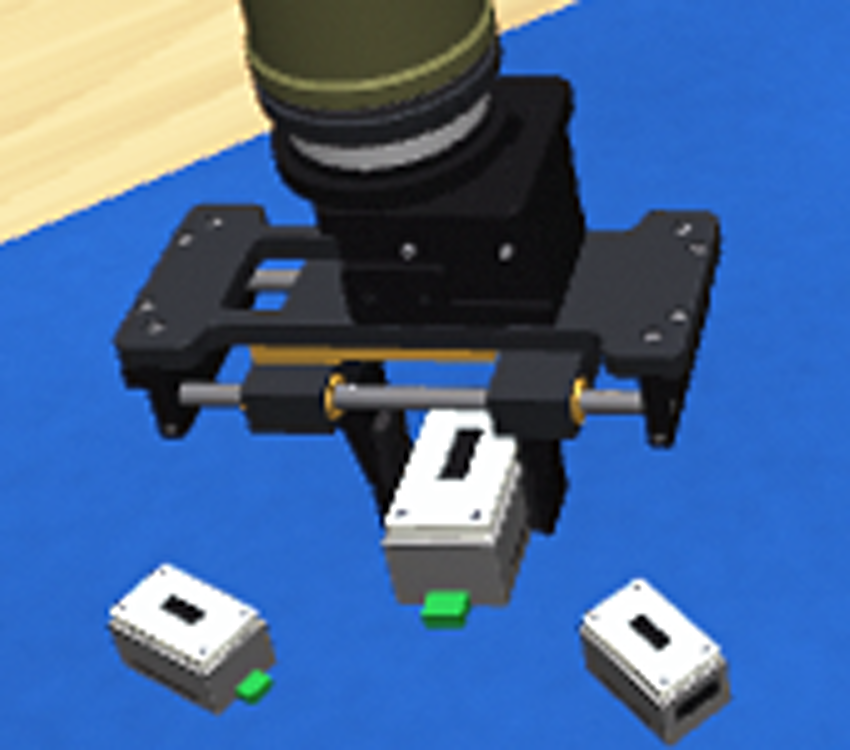

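Call:
carry_out:
  rows:
    - {"offset":[0,0,0],"rot":[0,0,0],"gripper":0.3}
    - {"offset":[0,0,0],"rot":[0,0,0],"gripper":0.3}
    - {"offset":[0,0,0],"rot":[0,0,0],"gripper":0.3}

```text
time: 4.38
position: [0.5424, -0.2677, 0.016]
tool_rot: [2.925, -1.146, -0.0]
ft_force: [-0.7, 0.2, 0.5]
grip_width: 0.458
```

Call:
carry_out:
  rows:
    - {"offset":[0,0,-0.015],"rot":[0,0,0],"gripper":0.3}
    - {"offset":[0,0,-0.04],"rot":[0,0,0],"gripper":0.3}
    - {"offset":[0,0,-0.04],"rot":[0,0,0],"gripper":0.3}
    - {"offset":[0,0,-0.04],"rot":[0,0,-10],"gripper":0.3}
    - {"offset":[0,0,0],"rot":[0,0,-10.5],"gripper":0.3}
    - {"offset":[0,0,0],"rot":[0,0,-10.5],"gripper":0.3}
    - {"offset":[0,0,0],"rot":[0,0,-10.5],"gripper":0.3}
    - {"offset":[0,0,0],"rot":[0,0,-10.5],"gripper":0.3}
    - {"offset":[0,0,0],"rot":[0,0,-10],"gripper":0.3}
    - {"offset":[0,0,0],"rot":[0,0,0],"gripper":0.3}

```text
time: 5.62
position: [0.5423, -0.2678, 0.1517]
tool_rot: [3.098, 0.521, 0.0]
ft_force: [-0.0, 1.1, -1.7]
grip_width: 0.456
```

```bash
python3 -c "
from h import *
goal([*NEST[:2],.14],20.5)
S=get('scene','s4.png')"
```

```text
now [ 0.5423 -0.2678  0.1517] t 5.62 F [-0.   1.1 -1.7] w 0.456
rot tool deg [ 0.02 -0.01 -1.41]  off in current axes mm [ 116.4 -359.4   11.5]  in goal axes mm [ 125.2 -356.4   11.7]
```

View pics/s4.png

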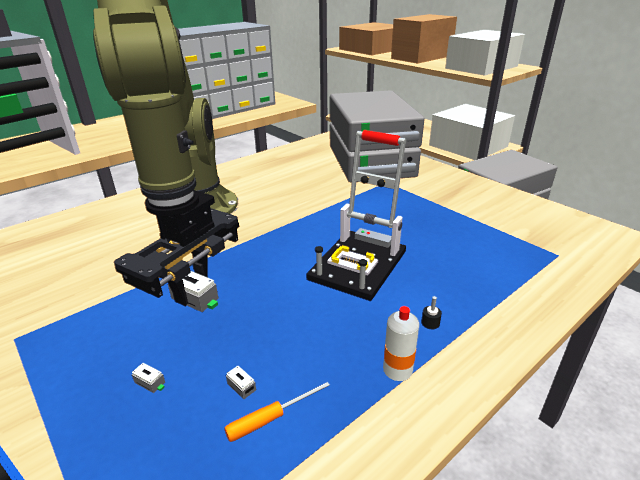

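Call:
carry_out:
  rows:
    - {"offset":[0.0,0,0],"rot":[0,0,-1.4],"gripper":0.3}
    - {"offset":[0.016,-0.045,0],"rot":[0,0,0],"gripper":0.3}
    - {"offset":[0.016,-0.045,0],"rot":[0,0,0],"gripper":0.3}
    - {"offset":[0.016,-0.045,0],"rot":[0,0,0],"gripper":0.3}
    - {"offset":[0.016,-0.045,0],"rot":[0,0,0],"gripper":0.3}
    - {"offset":[0.016,-0.045,0],"rot":[0,0,0],"gripper":0.3}
    - {"offset":[0.016,-0.045,0],"rot":[0,0,0],"gripper":0.3}
    - {"offset":[0.016,-0.045,0],"rot":[0,0,0],"gripper":0.3}
    - {"offset":[0.0,0,0],"rot":[0,0,0],"gripper":0.3}
    - {"offset":[0.0,0,0],"rot":[0,0,0],"gripper":0.3}

```text
time: 6.92
position: [0.5364, 0.0661, 0.1511]
tool_rot: [3.09, 0.561, -0.0]
ft_force: [0.6, 0.4, -1.5]
grip_width: 0.459
```

```bash
python3 -c "
from h import *
goal([*NEST[:2],.14],20.5)
S=get('scene');crop(S,270,120,430,300,4,'s5.png')
T=get('top');crop(T,160,200,320,340,5,'t5.png')"
```

```text
now [0.5364 0.0661 0.1511] t 6.92 F [ 0.6  0.4 -1.5] w 0.459
rot tool deg [0.05 0.01 0.1 ]  off in current axes mm [ 13.9 -41.6  11. ]  in goal axes mm [ 13.8 -41.6  11.1]
```

View pics/s5.png

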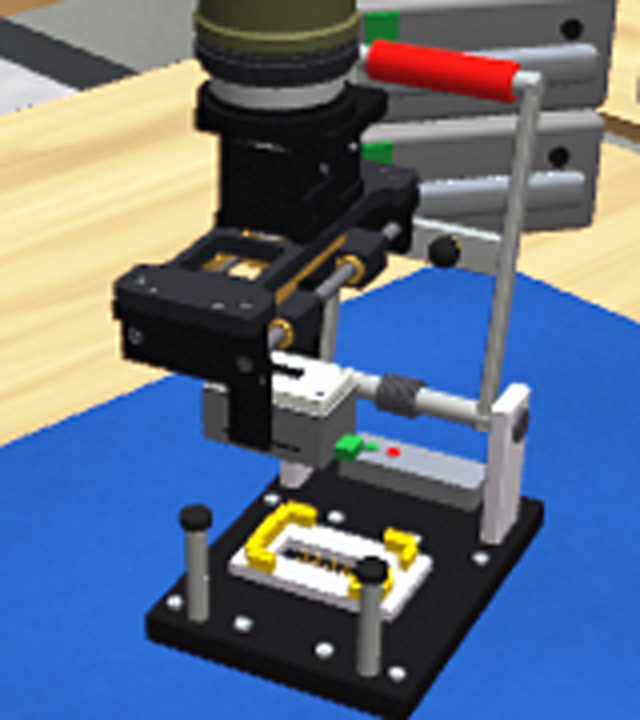

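View pics/t5.png

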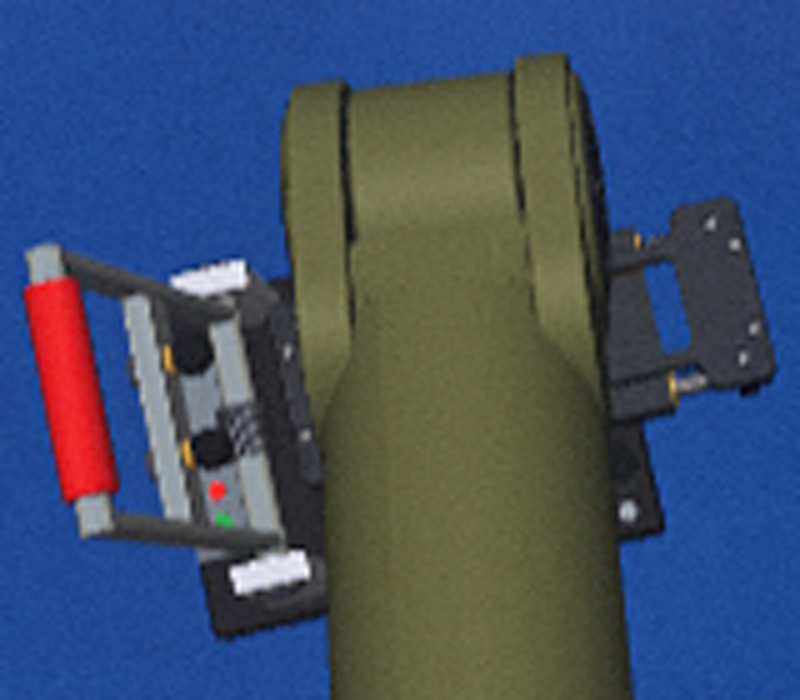

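```bash
python3 -c "
from h import *
T=get('top');S=get('scene')
ny=np.array([-nx[1],nx[0],0])
def n(X): d=X-NEST; return (np.array([d@nx,d@ny,X[2]])*1e3).round(1)
for u,v in((262,200),(285,295),(220,205),(240,310)): print('foot',n(onz(T,150+u/5,230+v/5,.188)))
for u,v in((615,92),(668,312)): print('pillar',n(onz(T,150+u/5,230+v/5,.085)))
for a,b in (((240,200),(365,250)),((262,297),(298,236))): print('tri',tri(T,(150+a[0]/5,230+a[1]/5),S,(290+b[0]/4,120+b[1]/4)), n(tri(T,(150+a[0]/5,230+a[1]/5),S,(290+b[0]/4,120+b[1]/4))[0]))
# body end in t5/s5
for a,b in (((772,375),(115,290)),((735,200),(205,240))): X,e=tri(T,(160+a[0]/5,200+a[1]/5),S,(270+b[0]/4,120+b[1]/4)); print('body',n(X),e)
print('tcp',n(ctrl.get_state()['position']))
for b in((115,290),(122,350),(390,195),(417,175),(417,225),(270,395)):
  o,r=ray(S,270+b[0]/4,120+b[1]/4); 
  # intersect plane nest-y = +-37 or so
  for y in(-.0375,): 
    P=NEST+ny*y; k=((P-o)@ny)/(r@ny); print(b,y,n(o+k*r))
"
```

```text
foot [ 87.6 -20.6 188. ]
foot [ 86.2  20.3 188. ]
foot [104.9 -22.7 188. ]
foot [105.4  22.  188. ]
pillar [-61.9 -51.2  85. ]
pillar [-62.8  51.8  85. ]
tri (array([0.52173278, 0.20733447, 0.19035139]), np.float64(0.000999087677151605)) [ 95.8 -21.9 190.4]
tri (array([0.4834643 , 0.19237969, 0.19022844]), np.float64(0.0001127432115516628)) [ 95.2  19.2 190.2]
body [-133.    51.6  249. ] 0.0019432404085931222
body [-137.3   -6.4  289.5] 0.011257722046134405
tcp [-42.7  14.1 150.9]
(115, 290) -0.0375 [-269.6  -37.5  329.7]
(122, 350) -0.0375 [-266.7  -37.5  304. ]
(390, 195) -0.0375 [-23.4 -37.5 272. ]
(417, 175) -0.0375 [  9.2 -37.5 270.1]
(417, 225) -0.0375 [ 12.8 -37.5 241.9]
(270, 395) -0.0375 [-147.4  -37.5  224.6]
```

```bash
python3 -c "
from h import *
goal([*(NEST-.022*nx)[:2],.069],20.5)"
```

```text
now [0.5365 0.065  0.1509] t 7.12 F [ 0.   0.3 -2. ] w 0.456
rot tool deg [ 0.02  0.02 -0.05]  off in current axes mm [ 14.1 -20.7  81.9]  in goal axes mm [ 14.1 -20.7  81.9]
```

Call:
carry_out:
  rows:
    - {"offset":[0.007,-0.01,0],"rot":[0,0,0],"gripper":0.3}
    - {"offset":[0.007,-0.01,0],"rot":[0,0,0],"gripper":0.3}
    - {"offset":[0,0,0.02],"rot":[0,0,0],"gripper":0.3}
    - {"offset":[0,0,0.02],"rot":[0,0,0],"gripper":0.3}
    - {"offset":[0,0,0.02],"rot":[0,0,0],"gripper":0.3}
    - {"offset":[0,0,0.015],"rot":[0,0,0],"gripper":0.3}
    - {"offset":[0,0,0.005],"rot":[0,0,0],"gripper":0.3}
    - {"offset":[0,0,0],"rot":[0,0,0],"gripper":0.3}
    - {"offset":[0,0,0],"rot":[0,0,0],"gripper":0.3}

```text
time: 8.25
position: [0.5431, 0.0904, 0.0718]
tool_rot: [3.091, 0.562, 0.002]
ft_force: [-0.4, -0.4, -1.7]
grip_width: 0.454
```

```bash
python3 -c "
from h import *
goal([*(NEST)[:2],.069],20.5)
S=get('scene');crop(S,290,150,420,300,5,'s6.png')"
```

```text
now [0.5431 0.0904 0.0718] t 8.25 F [-0.4 -0.4 -1.7] w 0.454
rot tool deg [ 0.03 -0.08  0.1 ]  off in current axes mm [ -0.9 -21.2   2.8]  in goal axes mm [ -0.9 -21.2   2.8]
```

View pics/s6.png

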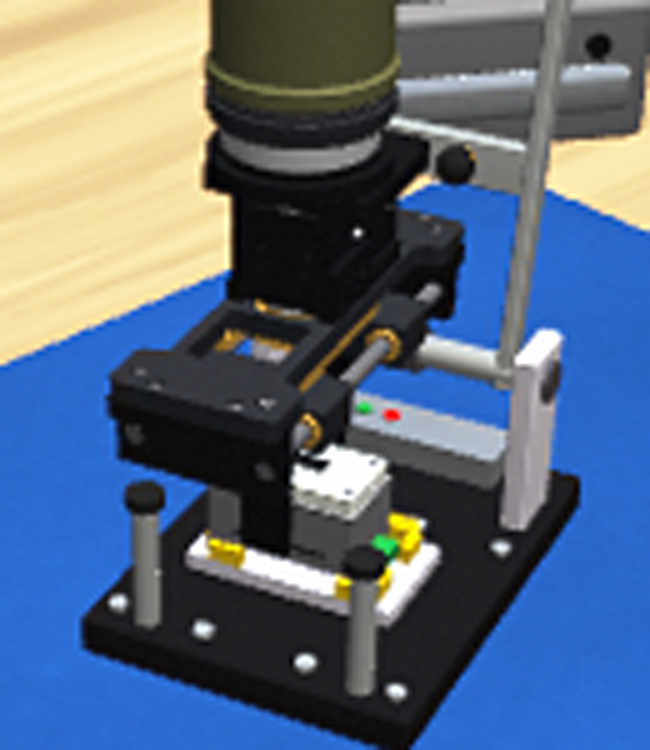

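Call:
carry_out:
  rows:
    - {"offset":[-0.001,-0.007,0.001],"rot":[0,0,0],"gripper":0.3}
    - {"offset":[0,-0.007,0.001],"rot":[0,0,0],"gripper":0.3}
    - {"offset":[0,-0.007,0],"rot":[0,0,0],"gripper":0.3}
    - {"offset":[0,0,0],"rot":[0,0,0],"gripper":0.3}
    - {"offset":[0,0,0],"rot":[0,0,0],"gripper":0.3}

```text
time: 8.93
position: [0.5342, 0.1094, 0.069]
tool_rot: [3.091, 0.562, 0.0]
ft_force: [-0.7, -0.3, -1.7]
grip_width: 0.461
```

```bash
python3 -c "
from h import *
goal([*(NEST)[:2],.053],20.5)
S=get('scene');crop(S,290,170,420,300,6,'s7.png')
T=get('top','t7.png')
g=cv2.inRange(cv2.cvtColor(S['img'],cv2.COLOR_RGB2HSV),(45,100,80),(75,255,255));g[:, :340]=0
n,l,st,c=cv2.connectedComponentsWithStats(g[:300,:400]);print(st[1:],c[1:])
ny=np.array([-nx[1],nx[0],0]);P=NEST-.040*ny;
z=ctrl.get_state()['position'][2]-.016+.008
print(z,proj(S,[P[0],P[1],z]),proj(S,[P[0],P[1],z-.0035]))
"
```

```text
now [0.5342 0.1094 0.069 ] t 8.93 F [-0.7 -0.3 -1.7] w 0.461
rot tool deg [ 0.02 -0.    0.11]  off in current axes mm [ 0.7 -0.3 16. ]  in goal axes mm [ 0.7 -0.3 16. ]
[[363 231   1   2   2]
 [366 253   7   7  28]] [[363.         231.5       ]
 [368.92857143 255.57142857]]
0.06096455914644006 [368.77198139 254.13437028] [368.70123823 255.44340085]
```

View pics/s7.png

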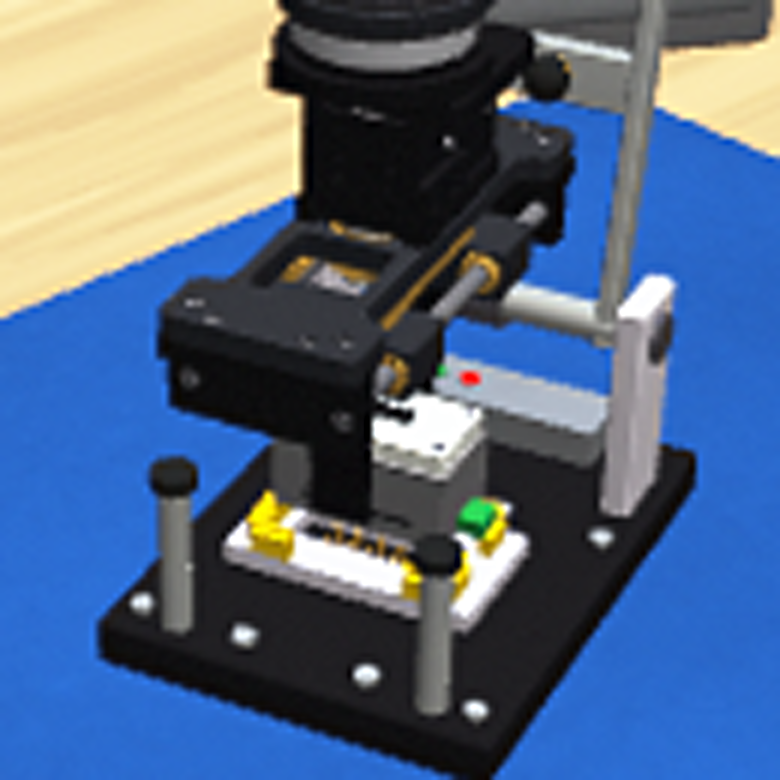

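The tab sits at (368.9,255.6) against (368.7,255.4) expected from nest coordinates, so it lines up with the notch. I lower slowly and watch the force.

Call:
carry_out:
  rows:
    - {"offset":[0.0007,-0.0003,0.003],"rot":[0,0,0],"gripper":0.3}
    - {"offset":[0,0,0.003],"rot":[0,0,0],"gripper":0.3}
    - {"offset":[0,0,0.002],"rot":[0,0,0],"gripper":0.3}
    - {"offset":[0,0,0],"rot":[0,0,0],"gripper":0.3}
    - {"offset":[0,0,0],"rot":[0,0,0],"gripper":0.3}

```text
time: 9.65
position: [0.5347, 0.11, 0.061]
tool_rot: [3.091, 0.562, 0.0]
ft_force: [-0.5, 0.6, -1.8]
grip_width: 0.457
```

Call:
carry_out:
  rows:
    - {"offset":[0,0,0.002],"rot":[0,0,0],"gripper":0.3}
    - {"offset":[0,0,0.002],"rot":[0,0,0],"gripper":0.3}
    - {"offset":[0,0,0],"rot":[0,0,0],"gripper":0.3}
    - {"offset":[0,0,0],"rot":[0,0,0],"gripper":0.3}

```text
time: 10.15
position: [0.5346, 0.11, 0.0569]
tool_rot: [3.091, 0.562, -0.0]
ft_force: [0.6, 0.3, -1.3]
grip_width: 0.459
```

Call:
carry_out:
  rows:
    - {"offset":[0,0,0.002],"rot":[0,0,0],"gripper":0.3}
    - {"offset":[0,0,0.0015],"rot":[0,0,0],"gripper":0.3}
    - {"offset":[0,0,0],"rot":[0,0,0],"gripper":0.3}
    - {"offset":[0,0,0],"rot":[0,0,0],"gripper":0.3}

```text
time: 10.65
position: [0.5346, 0.11, 0.0534]
tool_rot: [3.091, 0.562, -0.0]
ft_force: [0.0, 0.0, -1.7]
grip_width: 0.455
```

Call:
carry_out:
  rows:
    - {"offset":[0,0,0.001],"rot":[0,0,0],"gripper":0.3}
    - {"offset":[0,0,0],"rot":[0,0,0],"gripper":0.3}
    - {"offset":[0,0,0],"rot":[0,0,0],"gripper":0.3}

```text
time: 11.02
position: [0.5346, 0.11, 0.0524]
tool_rot: [3.091, 0.562, -0.0]
ft_force: [0.6, -0.5, -1.9]
grip_width: 0.455
```

Call:
carry_out:
  rows:
    - {"offset":[0,0,0.0008],"rot":[0,0,0],"gripper":0.3}
    - {"offset":[0,0,0],"rot":[0,0,0],"gripper":0.3}
    - {"offset":[0,0,0],"rot":[0,0,0],"gripper":0.3}

```text
time: 11.4
position: [0.5348, 0.11, 0.052]
tool_rot: [3.091, 0.562, 0.0]
ft_force: [-1.6, -0.4, 2.9]
grip_width: 0.463
```

```bash
python3 -c "
from h import *
for i in range(3):
  S=get('scene');print(ctrl.get_state()['ft_force'].round(1))
crop(S,290,170,420,300,6,'s8.png')"
```

```text
[-1.1 -0.2  3. ]
[-1.4 -0.8  2.8]
[-2.  -0.9  2.3]
```

View pics/s8.png

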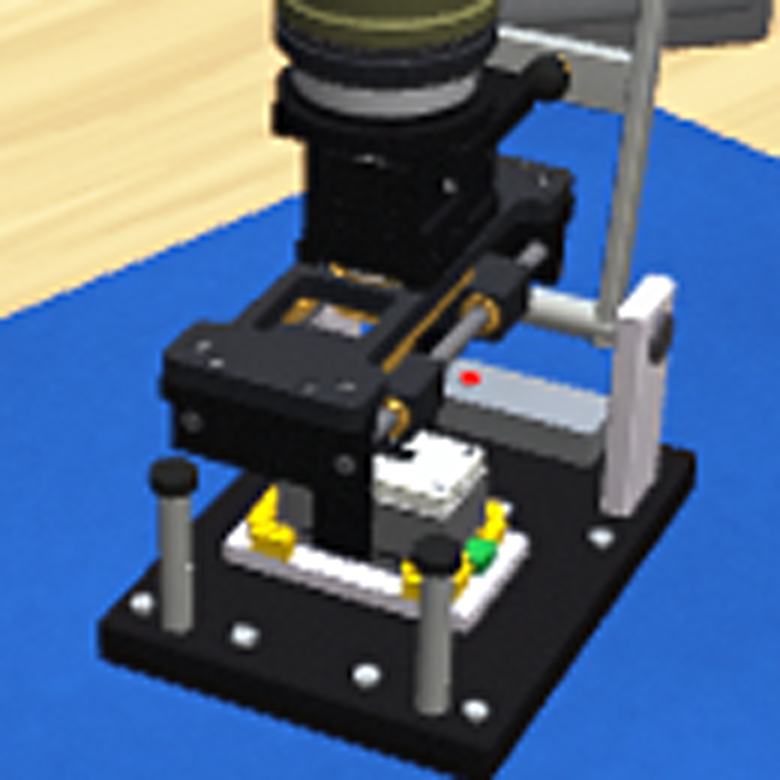

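Call:
carry_out:
  rows:
    - {"offset":[0,0,0],"rot":[0,0,0],"gripper":0.55}
    - {"offset":[0,0,0],"rot":[0,0,0],"gripper":0.8}
    - {"offset":[0,0,0],"rot":[0,0,0],"gripper":1}
    - {"offset":[0,0,0],"rot":[0,0,0],"gripper":1}
    - {"offset":[0,0,0],"rot":[0,0,0],"gripper":1}
    - {"offset":[0,0,0],"rot":[0,0,0],"gripper":1}
    - {"offset":[0,0,0],"rot":[0,0,0],"gripper":1}

```text
time: 12.42
position: [0.5347, 0.11, 0.0516]
tool_rot: [3.091, 0.562, -0.0]
ft_force: [0.3, 0.0, 0.0]
grip_width: 0.991
```

```bash
python3 -c "
from h import *
goal([*(NEST-.018*nx)[:2],.065],20.5)
S=get('scene');
crop(S,290,170,420,300,6,'s9.png')"
```

```text
now [0.5347 0.11   0.0516] t 12.43 F [0.3 0.  0. ] w 0.991
rot tool deg [0.   0.   0.11]  off in current axes mm [  0.1  18.2 -13.4]  in goal axes mm [  0.1  18.2 -13.4]
```

View pics/s9.png

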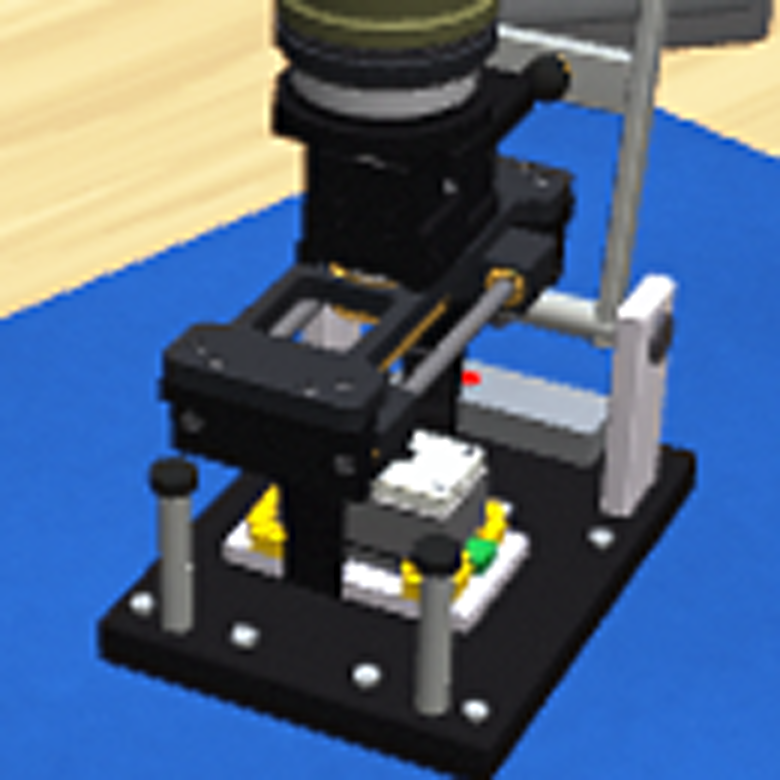

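The module sits in the nest with its tab in the notch at (480,553) in the crop, and the fingers are clear. I back out below the frame's feet, offset toward nest -x, then go up.

Call:
carry_out:
  rows:
    - {"offset":[0,0,-0.012],"rot":[0,0,0],"gripper":1}
    - {"offset":[0,0,0],"rot":[0,0,0],"gripper":1}
    - {"offset":[0,0.009,0],"rot":[0,0,0],"gripper":1}
    - {"offset":[0,0.008,0],"rot":[0,0,0],"gripper":1}
    - {"offset":[0,0,0],"rot":[0,0,0],"gripper":1}
    - {"offset":[0,0,-0.01],"rot":[0,0,0],"gripper":1}
    - {"offset":[0,0,-0.02],"rot":[0,0,0],"gripper":1}
    - {"offset":[0,0,-0.03],"rot":[0,0,0],"gripper":1}
    - {"offset":[0,0,-0.04],"rot":[0,0,0],"gripper":1}
    - {"offset":[0,0,0],"rot":[0,0,0],"gripper":1}

```text
time: 13.72
position: [0.543, 0.0953, 0.1679]
tool_rot: [3.09, 0.563, 0.012]
ft_force: [0.4, -0.5, 0.1]
grip_width: 0.998
```

```bash
python3 -c "
from h import *
goal([.4894,.2306,.38],20.5)
S=get('scene','s10.png')
crop(S,290,150,420,300,5,'s10c.png')"
```

```text
now [0.543  0.0953 0.1679] t 13.72 F [ 0.4 -0.5  0.1] w 0.998
rot tool deg [ 0.11 -0.41  0.15]  off in current axes mm [  -0.9 -145.1 -212.4]  in goal axes mm [  -2.8 -145.5 -212.1]
```

View pics/s10c.png

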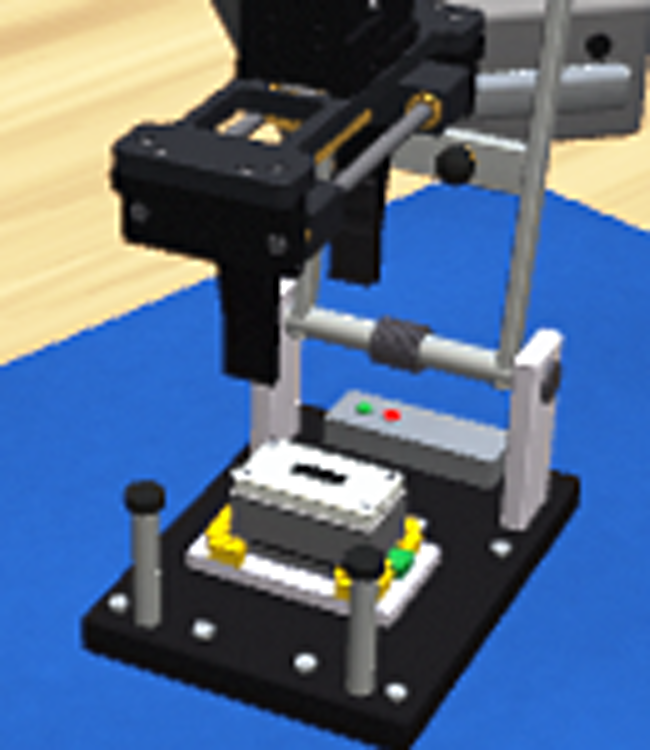

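Call:
carry_out:
  rows:
    - {"offset":[0,0,-0.04],"rot":[0,-0.2,0],"gripper":1}
    - {"offset":[0,0,-0.05],"rot":[0,0,0],"gripper":1}
    - {"offset":[0,0,-0.05],"rot":[0,0,0],"gripper":1}
    - {"offset":[0,0,-0.05],"rot":[0,0,0],"gripper":1}
    - {"offset":[0,-0.02,-0.01],"rot":[0,0,0],"gripper":1}
    - {"offset":[0,-0.04,0],"rot":[0,0,0],"gripper":1}
    - {"offset":[0,-0.04,0],"rot":[0,0,0],"gripper":1}
    - {"offset":[0,-0.04,0],"rot":[0,0,0],"gripper":1}
    - {"offset":[0,0,0],"rot":[0,0,0],"gripper":1}
    - {"offset":[0,0,0],"rot":[0,0,0],"gripper":1}

```text
time: 15.02
position: [0.4915, 0.2249, 0.3623]
tool_rot: [3.089, 0.562, -0.009]
ft_force: [0.0, -0.6, -0.6]
grip_width: 0.999
```

```bash
python3 -c "
from h import *
goal([*(NEST+.129*nx)[:2],.271],20.5)
S=get('scene','s11.png');T=get('top','t11.png')"
```

```text
now [0.4915 0.2249 0.3623] t 15.03 F [ 0.  -0.6 -0.6] w 0.999
rot tool deg [0.04 0.33 0.13]  off in current axes mm [ 0.8 -6.1 91.3]  in goal axes mm [ 0.2 -6.1 91.3]
```

View pics/s11.png

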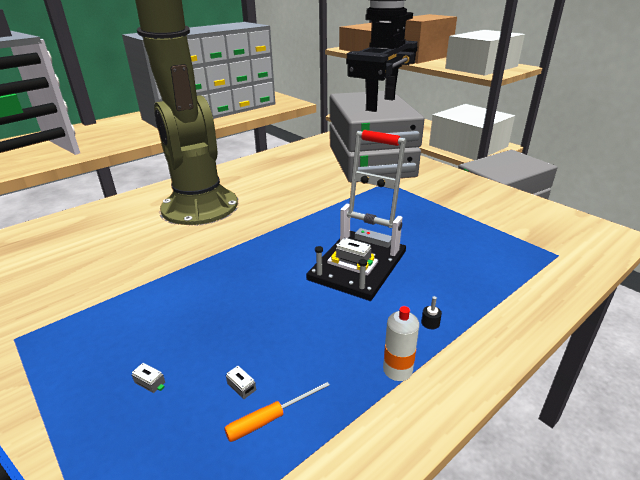

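View pics/t11.png

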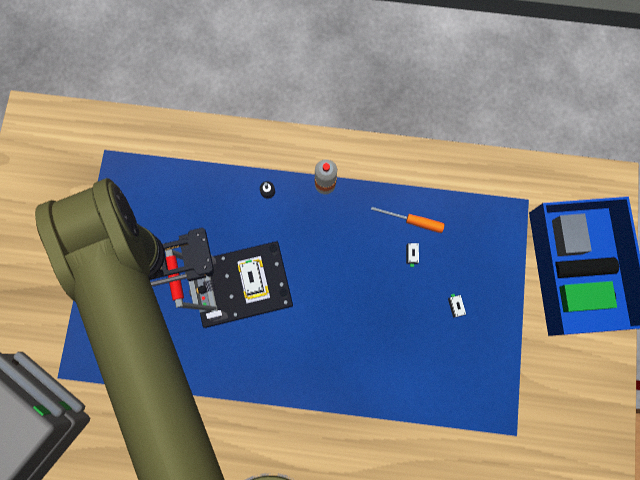

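Module seated in the nest (scene 353,250), gripper above the red bar (380,138). I lower onto it.

Call:
carry_out:
  rows:
    - {"offset":[0,-0.006,0.02],"rot":[0,0.3,0.1],"gripper":1}
    - {"offset":[0,0,0.025],"rot":[0,0,0],"gripper":1}
    - {"offset":[0,0,0.025],"rot":[0,0,0],"gripper":1}
    - {"offset":[0,0,0.02],"rot":[0,0,0],"gripper":1}
    - {"offset":[0,0,0],"rot":[0,0,0],"gripper":1}
    - {"offset":[0,0,0],"rot":[0,0,0],"gripper":1}

```text
time: 15.88
position: [0.4905, 0.2305, 0.2744]
tool_rot: [-3.091, -0.557, -0.004]
ft_force: [-0.7, 0.1, -0.1]
grip_width: 0.999
```

```bash
python3 -c "
from h import *
goal([*(NEST+.129*nx)[:2],.271],20.5)
S=get('scene');crop(S,300,30,440,200,4,'s12.png')"
```

```text
now [0.4905 0.2305 0.2744] t 15.88 F [-0.7  0.1 -0.1] w 0.999
rot tool deg [ 0.   -0.15 -0.06]  off in current axes mm [-0.7 -0.5  3.4]  in goal axes mm [-0.7 -0.5  3.4]
```

View pics/s12.png

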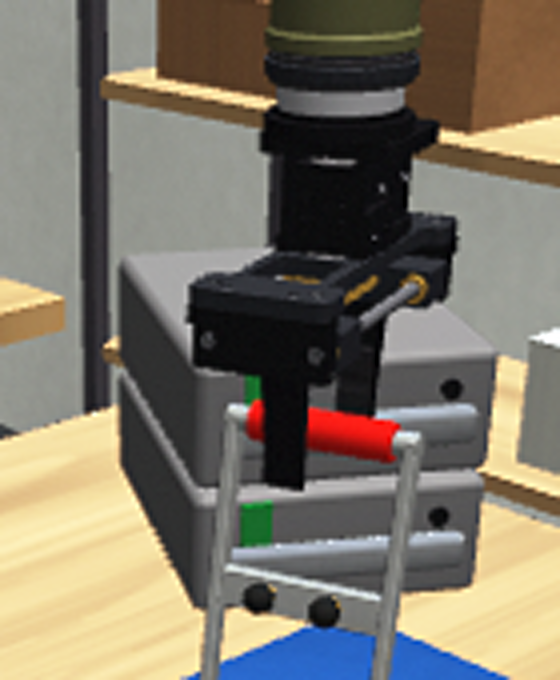

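Call:
carry_out:
  rows:
    - {"offset":[-0.0005,-0.0005,0.003],"rot":[0,0,0],"gripper":0.6}
    - {"offset":[0,0,0],"rot":[0,0,0],"gripper":0.35}
    - {"offset":[0,0,0],"rot":[0,0,0],"gripper":0.1}
    - {"offset":[0,0,0],"rot":[0,0,0],"gripper":0.1}
    - {"offset":[0,0,0],"rot":[0,0,0],"gripper":0.1}
    - {"offset":[0,0,0],"rot":[0,0,0],"gripper":0.1}
    - {"offset":[0,0,0],"rot":[0,0,0],"gripper":0.1}
    - {"offset":[0,0,0],"rot":[0,0,0],"gripper":0.1}
    - {"offset":[0,0,0],"rot":[0,0,0],"gripper":0.1}
    - {"offset":[0,0,0],"rot":[0,0,0],"gripper":0.1}
  grip_force: 40

```text
time: 17.18
position: [0.4898, 0.2298, 0.2705]
tool_rot: [3.09, 0.557, 0.003]
ft_force: [0.5, -4.6, -0.8]
grip_width: 0.241
```

```bash
cat >> h.py <<'E'
def nf(X): d=np.asarray(X)-NEST; ny=np.array([-nx[1],nx[0],0]); return np.array([d@nx,d@ny,X[2]])*1e3
def arc(n,step,phi=None):
    s=ctrl.get_state(); p=nf(s["position"]); R=Ro.from_rotvec(s["tool_rot"]).apply([0,0,1]); p2=nf(s["position"]-.011*R)
    x=95-p2[0];z=p2[2]-95; ph=np.degrees(np.arctan2(x,z)); print("grasp pt nest",p2.round(1),"phi",ph.round(2),"frame",np.radians(ph+10.27).round(3),"rad",np.hypot(x,z).round(1),"F",s["ft_force"].round(1),"w",s["grip_width"],"t",s["time"])
    if phi is None: phi=ph
    a=np.radians(phi+step*np.arange(n+1)); X=95-190*np.sin(a);Z=95+190*np.cos(a)
    print("tool y,z mm per row:",[(round(-(X[i+1]-X[i]),1),round(-(Z[i+1]-Z[i]),1)) for i in range(n)], "first err y,z",round(X[0]-p2[0],1),round(Z[0]-p2[2],1))
E
python3 -c "
from h import *
arc(10,2.5);goal([*(NEST+.129*nx)[:2],.271],20.5)"
```

```text
grasp pt nest [1.281e+02 2.000e-01 2.815e+02] phi -10.05 frame 0.004 rad 189.4 F [ 0.5 -4.6 -0.8] w 0.24141719452850807 t 17.175
tool y,z mm per row: [(np.float64(8.2), np.float64(-1.3)), (np.float64(8.2), np.float64(-0.9)), (np.float64(8.3), np.float64(-0.5)), (np.float64(8.3), np.float64(-0.2)), (np.float64(8.3), np.float64(0.2)), (np.float64(8.3), np.float64(0.5)), (np.float64(8.2), np.float64(0.9)), (np.float64(8.2), np.float64(1.3)), (np.float64(8.1), np.float64(1.6)), (np.float64(8.1), np.float64(2.0))] first err y,z 0.1 0.5
now [0.4898 0.2298 0.2705] t 17.18 F [ 0.5 -4.6 -0.8] w 0.241
rot tool deg [ 0.11 -0.08 -0.08]  off in current axes mm [ 0.2 -1.  -0.5]  in goal axes mm [ 0.2 -1.  -0.5]
```

Call:
carry_out:
  rows:
    - {"offset":[0,0.0082,-0.0013],"rot":[0,0,0],"gripper":0.1}
    - {"offset":[0,0.0082,-0.0009],"rot":[0,0,0],"gripper":0.1}
    - {"offset":[0,0.0083,-0.0005],"rot":[0,0,0],"gripper":0.1}
    - {"offset":[0,0.0083,-0.0002],"rot":[0,0,0],"gripper":0.1}
    - {"offset":[0,0.0083,0.0002],"rot":[0,0,0],"gripper":0.1}
    - {"offset":[0,0.0083,0.0005],"rot":[0,0,0],"gripper":0.1}
    - {"offset":[0,0.0082,0.0009],"rot":[0,0,0],"gripper":0.1}
    - {"offset":[0,0.0082,0.0013],"rot":[0,0,0],"gripper":0.1}
    - {"offset":[0,0.0081,0.0016],"rot":[0,0,0],"gripper":0.1}
    - {"offset":[0,0.0081,0.002],"rot":[0,0,0],"gripper":0.1}

```text
time: 18.42
position: [0.5171, 0.1571, 0.2682]
tool_rot: [-3.086, -0.563, -0.003]
ft_force: [-3.8, 4.5, 0.9]
grip_width: 0.243
```

```bash
python3 -c "
from h import *
arc(10,2.5,14.95)"
```

```text
grasp pt nest [ 50.4   0.  279.2] phi 13.62 frame 0.417 rad 189.5 F [-3.8  4.5  0.9] w 0.2426535371554097 t 18.425
tool y,z mm per row: [(np.float64(8.0), np.float64(2.3)), (np.float64(7.9), np.float64(2.7)), (np.float64(7.7), np.float64(3.0)), (np.float64(7.6), np.float64(3.3)), (np.float64(7.4), np.float64(3.7)), (np.float64(7.3), np.float64(4.0)), (np.float64(7.1), np.float64(4.3)), (np.float64(6.9), np.float64(4.6)), (np.float64(6.7), np.float64(4.9)), (np.float64(6.5), np.float64(5.2))] first err y,z -4.4 -0.6
```

Following well. Next quarter.

Call:
carry_out:
  rows:
    - {"offset":[0,0.008,0.0023],"rot":[0,0,0],"gripper":0.1}
    - {"offset":[0,0.0079,0.0027],"rot":[0,0,0],"gripper":0.1}
    - {"offset":[0,0.0077,0.003],"rot":[0,0,0],"gripper":0.1}
    - {"offset":[0,0.0076,0.0033],"rot":[0,0,0],"gripper":0.1}
    - {"offset":[0,0.0074,0.0037],"rot":[0,0,0],"gripper":0.1}
    - {"offset":[0,0.0073,0.004],"rot":[0,0,0],"gripper":0.1}
    - {"offset":[0,0.0071,0.0043],"rot":[0,0,0],"gripper":0.1}
    - {"offset":[0,0.0069,0.0046],"rot":[0,0,0],"gripper":0.1}
    - {"offset":[0,0.0067,0.0049],"rot":[0,0,0],"gripper":0.1}
    - {"offset":[0,0.0065,0.0052],"rot":[0,0,0],"gripper":0.1}

```text
time: 19.68
position: [0.5427, 0.0891, 0.2295]
tool_rot: [-3.086, -0.563, -0.002]
ft_force: [-2.2, 4.7, 1.8]
grip_width: 0.232
```

```bash
python3 -c "
from h import *
arc(10,2.5,39.95);goal([.5,.1,.2],20.5)
S=get('scene');crop(S,270,90,430,300,3,'s13.png')"
```

```text
grasp pt nest [-2.230e+01 -1.000e-01  2.405e+02] phi 38.88 frame 0.858 rad 186.9 F [-2.2  4.7  1.8] w 0.23215368453118995 t 19.675
tool y,z mm per row: [(np.float64(6.2), np.float64(5.5)), (np.float64(6.0), np.float64(5.7)), (np.float64(5.7), np.float64(6.0)), (np.float64(5.5), np.float64(6.2)), (np.float64(5.2), np.float64(6.5)), (np.float64(4.9), np.float64(6.7)), (np.float64(4.6), np.float64(6.9)), (np.float64(4.3), np.float64(7.1)), (np.float64(4.0), np.float64(7.3)), (np.float64(3.7), np.float64(7.4))] first err y,z -4.7 0.1
now [0.5427 0.0891 0.2295] t 19.68 F [-2.2  4.7  1.8] w 0.232
rot tool deg [-0.27 -0.11  0.17]  off in current axes mm [-36.2 -25.1  29.6]  in goal axes mm [-36.2 -25.2  29.5]
```

View pics/s13.png

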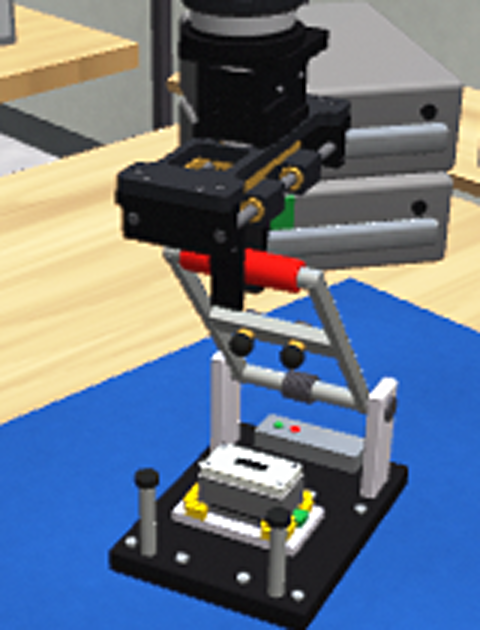

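Call:
carry_out:
  rows:
    - {"offset":[0,0.0062,0.0052],"rot":[0,0,0],"gripper":0.1}
    - {"offset":[0,0.006,0.0055],"rot":[0,0,0],"gripper":0.1}
    - {"offset":[0,0.006,0.0057],"rot":[0,0,0],"gripper":0.1}
    - {"offset":[0,0.0057,0.006],"rot":[0,0,0],"gripper":0.1}
    - {"offset":[0,0.0054,0.0062],"rot":[0,0,0],"gripper":0.1}
    - {"offset":[0,0.0051,0.0065],"rot":[0,0,0],"gripper":0.1}
    - {"offset":[0,0.0048,0.0067],"rot":[0,0,0],"gripper":0.1}
    - {"offset":[0,0.0045,0.0069],"rot":[0,0,0],"gripper":0.1}
    - {"offset":[0,0.0042,0.0071],"rot":[0,0,0],"gripper":0.1}
    - {"offset":[0,0.0039,0.0073],"rot":[0,0,0],"gripper":0.1}

```text
time: 20.98
position: [0.5607, 0.0416, 0.1664]
tool_rot: [-3.085, -0.563, -0.0]
ft_force: [-3.6, 7.0, 1.9]
grip_width: 0.224
```

```bash
python3 -c "
from h import *
arc(10,2.5,64.95)
S=get('scene');crop(S,270,110,430,300,3,'s14.png')"
```

```text
grasp pt nest [-73.1  -0.3 177.4] phi 63.89 frame 1.294 rad 187.2 F [-3.6  7.   1.9] w 0.22436693734287202 t 20.975
tool y,z mm per row: [(np.float64(3.3), np.float64(7.6)), (np.float64(3.0), np.float64(7.7)), (np.float64(2.7), np.float64(7.8)), (np.float64(2.3), np.float64(8.0)), (np.float64(2.0), np.float64(8.1)), (np.float64(1.6), np.float64(8.1)), (np.float64(1.3), np.float64(8.2)), (np.float64(0.9), np.float64(8.2)), (np.float64(0.5), np.float64(8.3)), (np.float64(0.2), np.float64(8.3))] first err y,z -4.1 -1.9
```

View pics/s14.png

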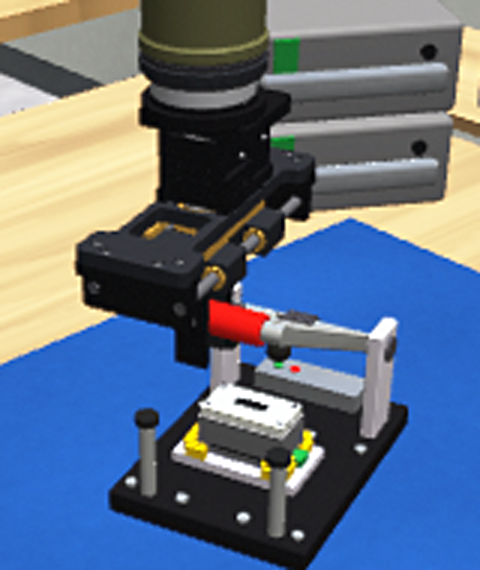

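```bash
python3 -c "
from h import *
S=get('scene');crop(S,310,190,410,260,8,'s15.png')"
```

```text
(no output)
```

View pics/s15.png

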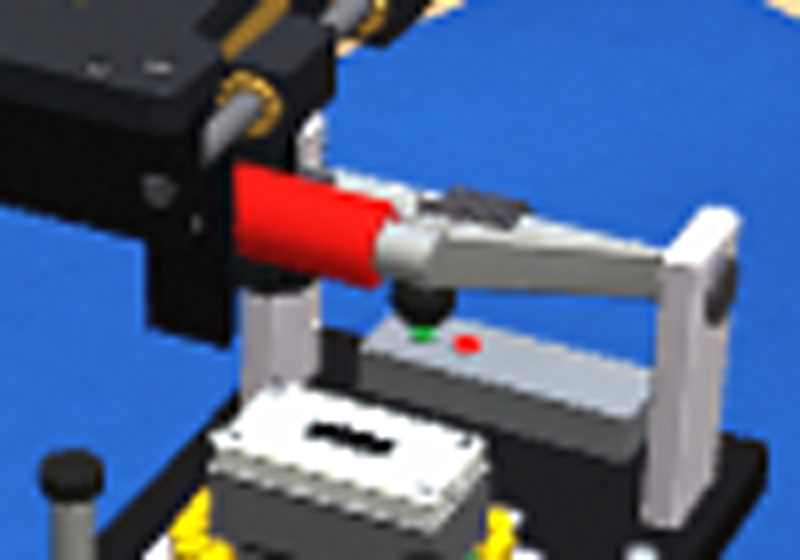

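```bash
python3 -c "
from h import *
S=get('scene');ny=np.array([-nx[1],nx[0],0])
for (u,v),y in (((386,244),-.042),((395,202),-.042),((375,286),-.042)):
  o,r=ray(S,310+u/8,190+v/8);P=NEST+ny*y;k=((P-o)@ny)/(r@ny);q=nf(o+k*r);print(q.round(1),np.degrees(np.arctan2(95-q[0],q[2]-95)),np.hypot(95-q[0],q[2]-95))
arc(1,2.5)
"
```

```text
[-67.8 -42.  181.7] 61.97698652082934 184.44382636693607
[-63.4 -42.  191.2] 58.74248201450842 185.3021411055494
[-73.4 -42.  172.7] 65.22426864628 185.51055515971004
grasp pt nest [-73.2  -0.3 177.1] phi 63.99 frame 1.296 rad 187.1 F [-3.2  6.9  1.3] w 0.22842351556696144 t 21.125
tool y,z mm per row: [(np.float64(3.5), np.float64(7.5))] first err y,z -2.6 1.3
```

```bash
python3 -c "
from h import *
arc(8,2.5,62.2)
"
```

```text
grasp pt nest [-73.2  -0.3 177.1] phi 63.99 frame 1.296 rad 187.1 F [-3.2  6.9  1.3] w 0.22842351556696144 t 21.125
tool y,z mm per row: [(np.float64(3.7), np.float64(7.4)), (np.float64(3.4), np.float64(7.6)), (np.float64(3.0), np.float64(7.7)), (np.float64(2.7), np.float64(7.8)), (np.float64(2.4), np.float64(7.9)), (np.float64(2.0), np.float64(8.0)), (np.float64(1.7), np.float64(8.1)), (np.float64(1.3), np.float64(8.2))] first err y,z 0.1 6.5
```

Call:
carry_out:
  rows:
    - {"offset":[0,0,0],"rot":[0,0,0],"gripper":0.1}
    - {"offset":[0,0.0037,0.0074],"rot":[0,0,0],"gripper":0.1}
    - {"offset":[0,0.0034,0.0076],"rot":[0,0,0],"gripper":0.1}
    - {"offset":[0,0.003,0.0077],"rot":[0,0,0],"gripper":0.1}
    - {"offset":[0,0.0027,0.0078],"rot":[0,0,0],"gripper":0.1}
    - {"offset":[0,0.0024,0.0079],"rot":[0,0,0],"gripper":0.1}
    - {"offset":[0,0.002,0.008],"rot":[0,0,0],"gripper":0.1}
    - {"offset":[0,0,0],"rot":[0,0,0],"gripper":0.1}
  grip_force: 60

```text
time: 22.12
position: [0.5668, 0.0248, 0.1202]
tool_rot: [-3.086, -0.561, 0.001]
ft_force: [-5.3, 6.1, 6.3]
grip_width: 0.22
```

```bash
python3 -c "
from h import *
arc(1,2.5)
S=get('scene');crop(S,290,190,410,290,6,'s16.png')"
```

```text
grasp pt nest [-9.100e+01 -1.000e-01  1.312e+02] phi 78.98 frame 1.558 rad 189.5 F [-5.3  6.1  6.3] w 0.22031310867705434 t 22.125
tool y,z mm per row: [(np.float64(1.4), np.float64(8.2))] first err y,z -0.5 0.1
```

View pics/s16.png

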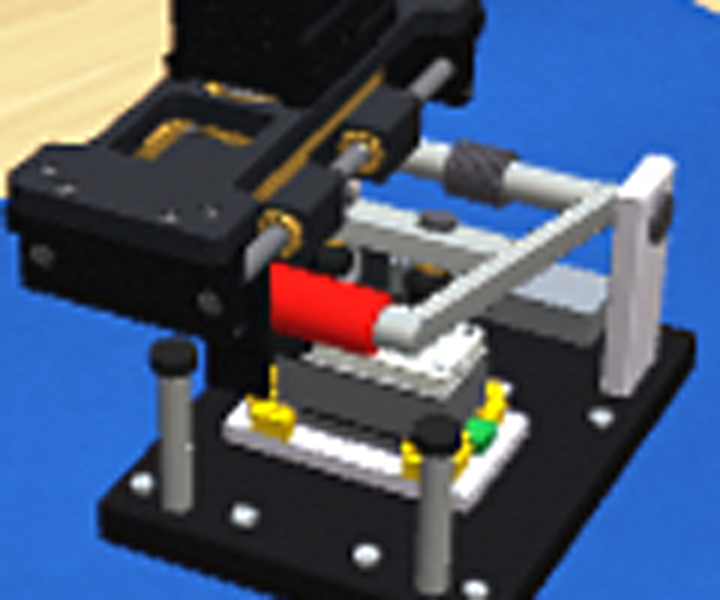

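Call:
carry_out:
  rows:
    - {"offset":[0,0.001,0.008],"rot":[0,0,0],"gripper":0.1}
    - {"offset":[0,0.001,0.008],"rot":[0,0,0],"gripper":0.1}
    - {"offset":[0,0.0005,0.006],"rot":[0,0,0],"gripper":0.1}
    - {"offset":[0,0.0005,0.004],"rot":[0,0,0],"gripper":0.1}
    - {"offset":[0,0,0],"rot":[0,0,0],"gripper":0.1}
    - {"offset":[0,0,0],"rot":[0,0,0],"gripper":0.1}

```text
time: 22.92
position: [0.5683, 0.0204, 0.095]
tool_rot: [-3.088, -0.56, -0.0]
ft_force: [-5.0, 2.7, 7.7]
grip_width: 0.22
```

```bash
python3 -c "
from h import *
arc(1,2.5)"
```

```text
grasp pt nest [-95.6  -0.  106. ] phi 86.71 frame 1.693 rad 191.0 F [-5.   2.7  7.7] w 0.22009135468874788 t 22.925
tool y,z mm per row: [(np.float64(0.3), np.float64(8.3))] first err y,z 0.9 -0.1
```

Call:
carry_out:
  rows:
    - {"offset":[0,0,0.003],"rot":[0,0,0],"gripper":0.1}
    - {"offset":[0,0,0.003],"rot":[0,0,0],"gripper":0.1}
    - {"offset":[0,0,0.002],"rot":[0,0,0],"gripper":0.1}
    - {"offset":[0,0,0],"rot":[0,0,0],"gripper":0.1}
    - {"offset":[0,0,0],"rot":[0,0,0],"gripper":0.1}

```text
time: 23.55
position: [0.5686, 0.0197, 0.0871]
tool_rot: [-3.089, -0.559, -0.001]
ft_force: [-3.2, 2.4, 7.9]
grip_width: 0.217
```

```bash
python3 -c "
from h import *
arc(1,2.5)
S=get('scene');crop(S,290,190,410,290,6,'s17.png')"
```

```text
grasp pt nest [-96.4  -0.   98.1] phi 89.08 frame 1.734 rad 191.4 F [-3.2  2.4  7.9] w 0.21656117213639267 t 23.55
tool y,z mm per row: [(np.float64(-0.0), np.float64(8.3))] first err y,z 1.4 -0.0
```

View pics/s17.png

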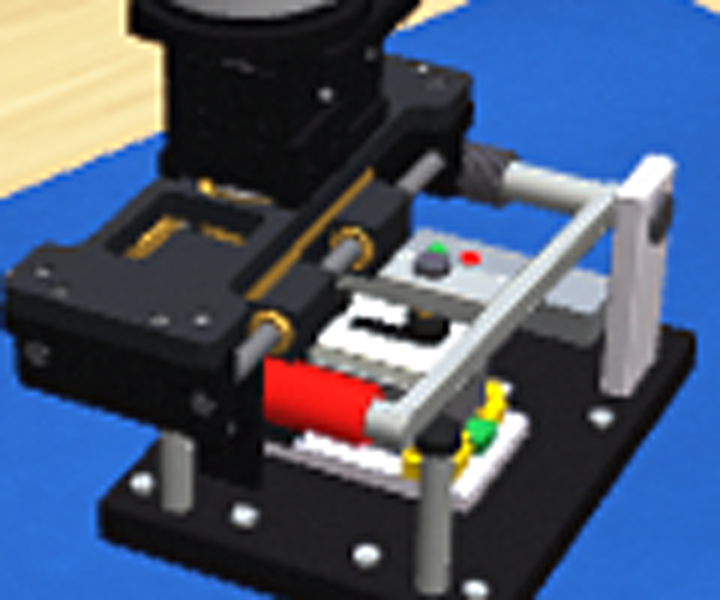

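Call:
carry_out:
  rows:
    - {"offset":[0,0,0.0015],"rot":[0,0,0],"gripper":0.1}
    - {"offset":[0,0,0.0015],"rot":[0,0,0],"gripper":0.1}
    - {"offset":[0,0,0],"rot":[0,0,0],"gripper":0.1}
    - {"offset":[0,0,0],"rot":[0,0,0],"gripper":0.1}

```text
time: 24.1
position: [0.5686, 0.0195, 0.0843]
tool_rot: [-3.09, -0.559, -0.001]
ft_force: [-4.6, 1.2, 9.2]
grip_width: 0.219
```

Call:
carry_out:
  rows:
    - {"offset":[0,0,0.001],"rot":[0,0,0],"gripper":0.1}
    - {"offset":[0,0,0.001],"rot":[0,0,0],"gripper":0.1}
    - {"offset":[0,0,0],"rot":[0,0,0],"gripper":0.1}
    - {"offset":[0,0,0],"rot":[0,0,0],"gripper":0.1}

```text
time: 24.6
position: [0.5687, 0.0194, 0.0825]
tool_rot: [-3.09, -0.559, -0.001]
ft_force: [-6.3, 0.1, 10.9]
grip_width: 0.225
```

Call:
carry_out:
  rows:
    - {"offset":[0,0,0.001],"rot":[0,0,0],"gripper":0.1}
    - {"offset":[0,0,0.001],"rot":[0,0,0],"gripper":0.1}
    - {"offset":[0,0,0],"rot":[0,0,0],"gripper":0.1}
    - {"offset":[0,0,0],"rot":[0,0,0],"gripper":0.1}

```text
time: 25.1
position: [0.5687, 0.0193, 0.0806]
tool_rot: [-3.09, -0.559, -0.001]
ft_force: [-5.3, 1.1, 11.1]
grip_width: 0.221
```

```bash
python3 -c "
from h import *
arc(1,2.5)
S=get('scene');crop(S,300,210,400,290,8,'s18.png')"
```

```text
grasp pt nest [-96.8   0.   91.6] phi 91.01 frame 1.768 rad 191.8 F [-5.3  1.1 11.1] w 0.221378154112551 t 25.1
tool y,z mm per row: [(np.float64(-0.3), np.float64(8.3))] first err y,z 1.8 0.0
```

View pics/s18.png

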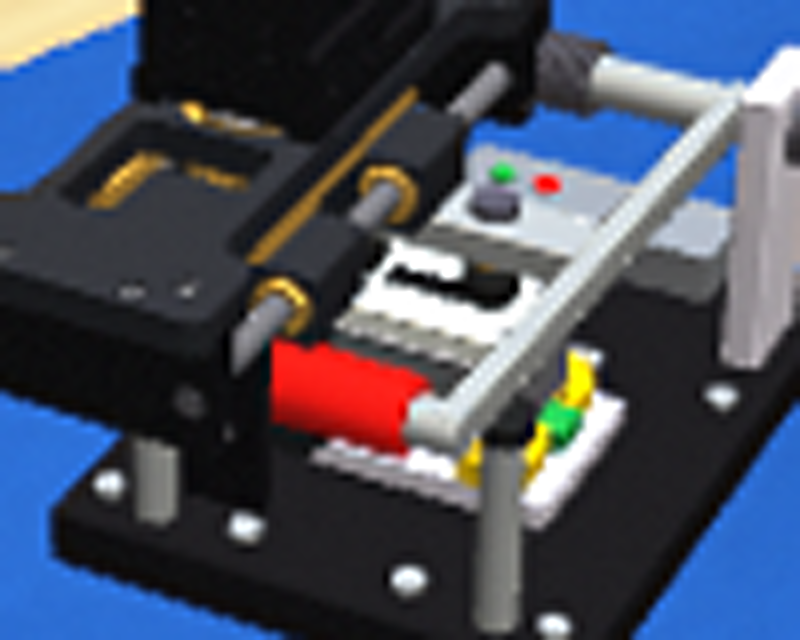

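Call:
carry_out:
  rows:
    - {"offset":[0,0,0.001],"rot":[0,0,0],"gripper":0.1}
    - {"offset":[0,0,0.001],"rot":[0,0,0],"gripper":0.1}
    - {"offset":[0,0,0],"rot":[0,0,0],"gripper":0.1}
    - {"offset":[0,0,0],"rot":[0,0,0],"gripper":0.1}

```text
time: 25.65
position: [0.5687, 0.0192, 0.0788]
tool_rot: [-3.09, -0.559, -0.001]
ft_force: [-5.4, 0.9, 12.6]
grip_width: 0.216
```

Call:
carry_out:
  rows:
    - {"offset":[0,0,0.001],"rot":[0,0,0],"gripper":0.1}
    - {"offset":[0,0,0.001],"rot":[0,0,0],"gripper":0.1}
    - {"offset":[0,0,0],"rot":[0,0,0],"gripper":0.1}
    - {"offset":[0,0,0],"rot":[0,0,0],"gripper":0.1}

```text
time: 26.15
position: [0.5687, 0.0192, 0.0768]
tool_rot: [-3.09, -0.559, -0.001]
ft_force: [-5.6, 0.5, 11.9]
grip_width: 0.218
```

```bash
python3 -c "
from h import *
arc(1,2.5)
S=get('scene');crop(S,300,210,400,290,8,'s19.png')
a=cv2.imread('pics/s18.png');b=cv2.imread('pics/s19.png')
for im in(a,b):
  h=cv2.cvtColor(im,cv2.COLOR_BGR2HSV);m=cv2.inRange(h,(0,150,100),(6,255,255))|cv2.inRange(h,(174,150,100),(179,255,255));m[:330]=0
  M=cv2.moments(m,True);ys,xs=np.nonzero(m);print(M['m10']/M['m00'],M['m01']/M['m00'],M['m00'],xs.min(),xs.max(),ys.min(),ys.max())
"
```

```text
grasp pt nest [-96.9  -0.   87.8] phi 92.15 frame 1.788 rad 192.0 F [-5.6  0.5 11.9] w 0.21779931660858198 t 26.15
tool y,z mm per row: [(np.float64(-0.5), np.float64(8.3))] first err y,z 2.0 0.1
342.36852917009037 393.50714872637633 12170.0 270 431 337 455
342.3973142489547 406.39289160501767 12436.0 268 431 348 470
```

View pics/s19.png

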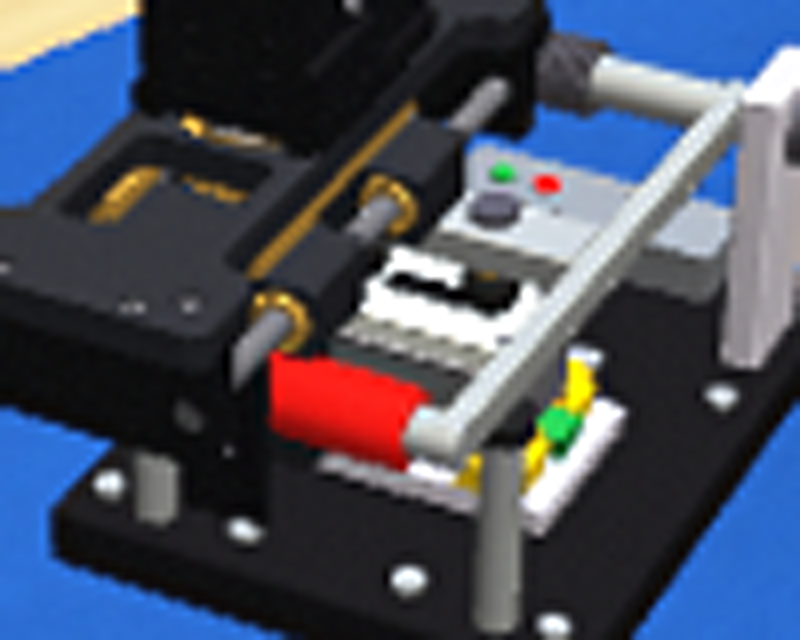

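The bar still follows the tool (it moved 1.6 px lower), so it is not yet at its stop. I continue.

Call:
carry_out:
  rows:
    - {"offset":[0,0,0.001],"rot":[0,0,0],"gripper":0.1}
    - {"offset":[0,0,0.001],"rot":[0,0,0],"gripper":0.1}
    - {"offset":[0,0,0],"rot":[0,0,0],"gripper":0.1}
    - {"offset":[0,0,0],"rot":[0,0,0],"gripper":0.1}

```text
time: 26.7
position: [0.5688, 0.0191, 0.0751]
tool_rot: [-3.09, -0.559, -0.001]
ft_force: [-6.7, 0.7, 15.0]
grip_width: 0.218
```

Call:
carry_out:
  rows:
    - {"offset":[0,0,0.001],"rot":[0,0,0],"gripper":0.1}
    - {"offset":[0,0,0.001],"rot":[0,0,0],"gripper":0.1}
    - {"offset":[0,0,0],"rot":[0,0,0],"gripper":0.1}
    - {"offset":[0,0,0],"rot":[0,0,0],"gripper":0.1}

```text
time: 27.2
position: [0.5688, 0.0191, 0.0733]
tool_rot: [-3.091, -0.559, -0.001]
ft_force: [-7.4, 0.1, 15.6]
grip_width: 0.224
```

```bash
cat > red.py <<'E'
from h import *
import sys
arc(1,2.5)
S=get('scene');crop(S,300,210,400,290,8,sys.argv[1])
im=cv2.imread('pics/'+sys.argv[1]);h=cv2.cvtColor(im,cv2.COLOR_BGR2HSV);m=cv2.inRange(h,(0,150,100),(6,255,255))|cv2.inRange(h,(174,150,100),(179,255,255));m[:330]=0
M=cv2.moments(m,True);ys,xs=np.nonzero(m);print(M['m10']/M['m00'],M['m01']/M['m00'],xs.max(),ys.min(),ys.max())
E
python3 red.py s20.png
```

```text
grasp pt nest [-96.9  -0.   84.3] phi 93.2 frame 1.806 rad 192.2 F [-7.4  0.1 15.6] w 0.22448329625104488 t 27.2
tool y,z mm per row: [(np.float64(-0.6), np.float64(8.3))] first err y,z 2.2 0.1
342.2778371271263 417.99005670145453 429 364 481
```

View pics/s20.png

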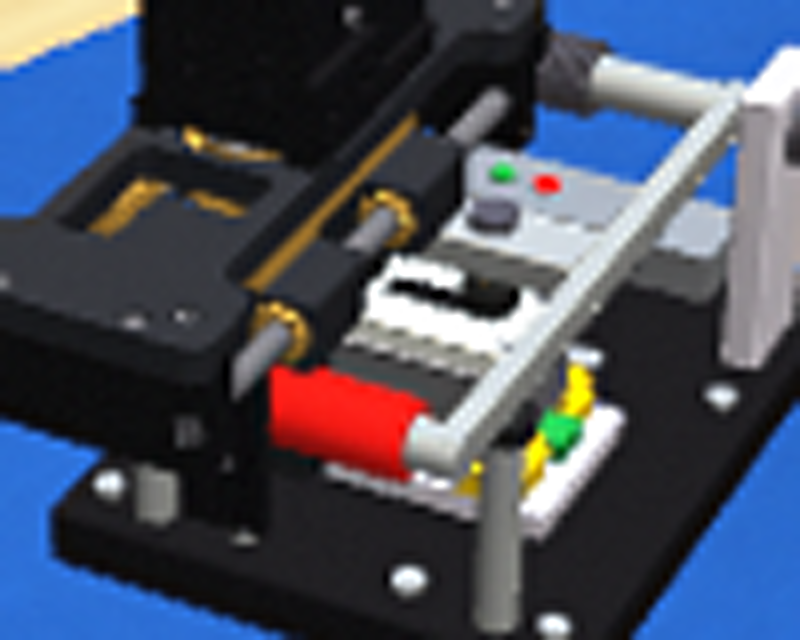

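```bash
python3 -c "
from h import *
S=get('scene');ny=np.array([-nx[1],nx[0],0])
for z in(.095,.098,.101):
  X=NEST-.095*nx-.042*ny;X[2]=z;p=proj(S,X);print(z,(p-[300,210])*8)
im=cv2.imread('pics/s20.png');h=cv2.cvtColor(im,cv2.COLOR_BGR2HSV);m=cv2.inRange(h,(0,150,100),(6,255,255))|cv2.inRange(h,(174,150,100),(179,255,255));m[:330]=0
for x in(280,320,360,390,400,410,420):
  y=np.nonzero(m[:,x])[0];print(x,y.min(),y.max())
"
```

```text
0.095 [408.76265201 431.97539657]
0.098 [409.04168972 422.20392797]
0.101 [409.32174262 412.3969087 ]
280 364 443
320 366 453
360 381 468
390 389 478
400 391 480
410 393 422
420 398 412
```

Call:
carry_out:
  rows:
    - {"offset":[0,0,0.001],"rot":[0,0,0],"gripper":0.1}
    - {"offset":[0,0,0.001],"rot":[0,0,0],"gripper":0.1}
    - {"offset":[0,0,0],"rot":[0,0,0],"gripper":0.1}
    - {"offset":[0,0,0],"rot":[0,0,0],"gripper":0.1}

```text
time: 27.8
position: [0.5688, 0.0191, 0.0719]
tool_rot: [-3.091, -0.559, -0.001]
ft_force: [-9.6, 0.7, 19.0]
grip_width: 0.219
```

```bash
python3 red.py s21.png
```

```text
grasp pt nest [-96.9  -0.   82.9] phi 93.61 frame 1.813 rad 192.3 F [-9.6  0.7 19. ] w 0.21864579779364765 t 27.8
tool y,z mm per row: [(np.float64(-0.7), np.float64(8.3))] first err y,z 2.3 0.1
342.4157637912497 422.0425936647093 429 369 484
```

Call:
carry_out:
  rows:
    - {"offset":[0,0,0.001],"rot":[0,0,0],"gripper":0.1}
    - {"offset":[0,0,0.001],"rot":[0,0,0],"gripper":0.1}
    - {"offset":[0,0,0],"rot":[0,0,0],"gripper":0.1}
    - {"offset":[0,0,0],"rot":[0,0,0],"gripper":0.1}

```text
time: 28.35
position: [0.5688, 0.0191, 0.0708]
tool_rot: [3.091, 0.559, 0.001]
ft_force: [-12.8, 1.2, 25.3]
grip_width: 0.215
```

```bash
python3 red.py s22.png
```

```text
grasp pt nest [-96.9  -0.1  81.8] phi 93.95 frame 1.819 rad 192.4 F [-12.8   1.2  25.3] w 0.21548456582930403 t 28.35
tool y,z mm per row: [(np.float64(-0.8), np.float64(8.3))] first err y,z 2.4 0.2
342.2602465844718 425.0456514495168 429 373 486
```

View pics/s22.png

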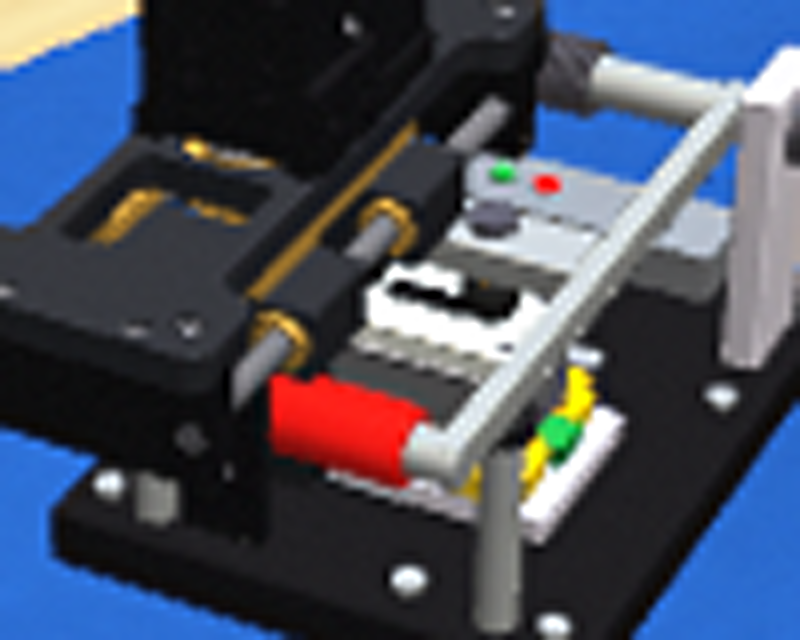

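Call:
carry_out:
  rows:
    - {"offset":[0.001,0,0.001],"rot":[0,0,0],"gripper":0.1}
    - {"offset":[0,0,0],"rot":[0,0,0],"gripper":0.1}
    - {"offset":[0,0,0],"rot":[0,0,0],"gripper":0.1}
    - {"offset":[0,0,0],"rot":[0,0,0],"gripper":0.1}

```text
time: 28.9
position: [0.5688, 0.0191, 0.0701]
tool_rot: [3.091, 0.559, -0.003]
ft_force: [-16.2, -1.2, 28.9]
grip_width: 0.218
```

```bash
python3 red.py s23.png; python3 -c "
from h import *
S=get('scene','s23f.png');T=get('top','t23.png')
# tab before press vs now in scene
for f in('pics/s10.png','pics/s23f.png'):
  im=cv2.imread(f);g=cv2.inRange(cv2.cvtColor(im,cv2.COLOR_BGR2HSV),(45,100,80),(75,255,255));g[:245]=0;g[300:]=0;g[:,:350]=0;g[:,385:]=0
  M=cv2.moments(g,True);print(f,M['m10']/M['m00'],M['m01']/M['m00'],M['m00'])
ny=np.array([-nx[1],nx[0],0]);X=NEST-.04*ny;X[2]=.044;a=proj(S,X);X[2]=.0385;print(proj(S,X)-a)
"
```

```text
grasp pt nest [-96.9  -0.1  81.1] phi 94.14 frame 1.822 rad 192.4 F [-16.2  -1.2  28.9] w 0.21762176581298512 t 28.9
tool y,z mm per row: [(np.float64(-0.8), np.float64(8.3))] first err y,z 2.4 0.2
343.16217121795944 427.37577483665603 428 373 489
pics/s10.png 369.625 261.6666666666667 24.0
pics/s23f.png 369.57142857142856 264.0 21.0
[-0.10900913  2.01710365]
```

View pics/t23.png

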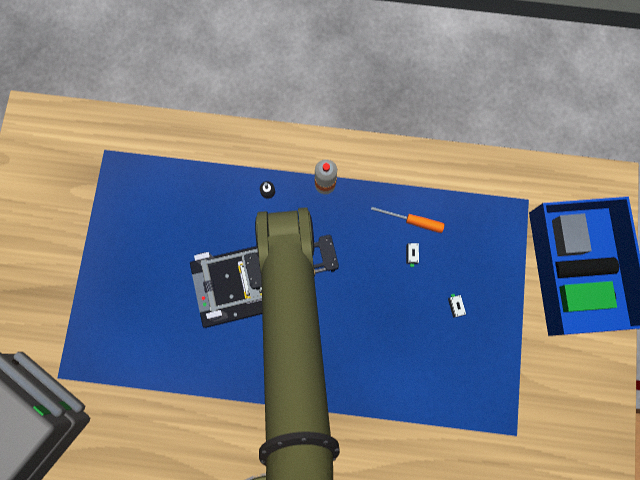

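View pics/s23.png

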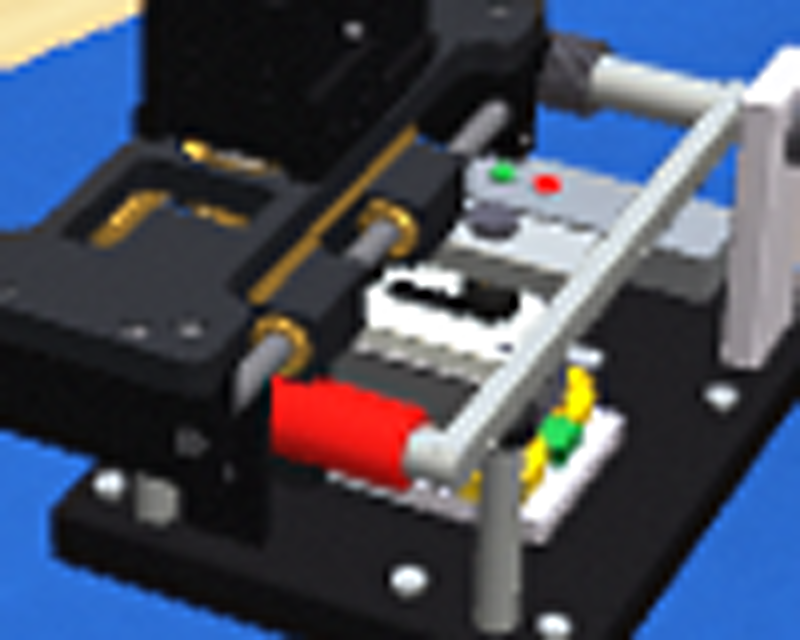

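Call:
carry_out:
  rows:
    - {"offset":[-0.0015,0,0],"rot":[0,0,0],"gripper":0.1}
    - {"offset":[-0.0015,0,0],"rot":[0,0,0],"gripper":0.1}
    - {"offset":[0,0,0],"rot":[0,0,0],"gripper":0.1}
    - {"offset":[0,0,0],"rot":[0,0,0],"gripper":0.1}
    - {"offset":[0,0,0],"rot":[0,0,0],"gripper":0.1}
    - {"offset":[0,0,0],"rot":[0,0,0],"gripper":0.1}

```text
time: 29.8
position: [0.5689, 0.0191, 0.0707]
tool_rot: [-3.091, -0.56, -0.007]
ft_force: [-8.4, 1.6, 25.5]
grip_width: 0.219
```

```bash
python3 red.py s24.png
```

```text
grasp pt nest [-97.   -0.1  81.7] phi 93.95 frame 1.819 rad 192.4 F [-8.4  1.6 25.5] w 0.21937064300100642 t 29.8
tool y,z mm per row: [(np.float64(-0.8), np.float64(8.3))] first err y,z 2.4 0.2
342.0344827586207 425.05724968840883 429 372 486
```

Call:
carry_out:
  rows:
    - {"offset":[0,0,0],"rot":[0,0,0],"gripper":0.1}
    - {"offset":[0,0,0],"rot":[0,0,0],"gripper":0.1}
    - {"offset":[0,0,0],"rot":[0,0,0],"gripper":0.1}
    - {"offset":[0,0,0],"rot":[0,0,0],"gripper":0.1}
    - {"offset":[0,0,0],"rot":[0,0,0],"gripper":0.1}
    - {"offset":[0,0,0],"rot":[0,0,0],"gripper":0.1}
    - {"offset":[0,0,0],"rot":[0,0,0],"gripper":0.1}
    - {"offset":[0,0,0],"rot":[0,0,0],"gripper":0.1}

```text
time: 30.85
position: [0.5689, 0.0191, 0.0707]
tool_rot: [-3.091, -0.56, -0.008]
ft_force: [-8.8, 1.6, 26.5]
grip_width: 0.22
```

```bash
python3 red.py s25.png; python3 -c "
from bench import workorder
print(workorder.close_job())"
```

```text
grasp pt nest [-97.   -0.1  81.7] phi 93.95 frame 1.819 rad 192.4 F [-8.8  1.6 26.5] w 0.21987079456234654 t 30.85
tool y,z mm per row: [(np.float64(-0.8), np.float64(8.3))] first err y,z 2.4 0.2
342.078732956435 425.04639175257734 429 372 486
the job is handed in; nothing more can be done
None
```

The module is in the yellow nest with its tab in the notch, set down and let go. The frame is shut on it, and the arm is still holding the handle down with a 60 N grip. I handed the job in at about 31 s of the 61 s.

**What the last checks showed:**
- **Seating:** the module touched the nest floor at the expected height with about 3 N. It stood upright and did not shift when the fingers opened.
- **Frame at its stop:** the handle force rose slowly to about 12 N, then climbed steeply, which I took as the stop. The tab dropped about 2.3 px, roughly 6 mm, matching the expected plate travel.
- **Holding:** over the final second the handle force stayed at about 26 N and the bar did not move.
- **Bystanders:** in the last top-view picture, taken 2 s before hand-in, the can, screwdriver and roller were still in their places.

**What disagreed:**
- The bar slid up between the pads during the arc, by about 13 mm at the end. The frame angle worked out from the tool, 1.82 rad, is therefore not the real one. I judged the stop by force, image and plate travel instead.
- The scene camera's heights were off by a few mm from the jig's given dimensions.
- A side force of about 9 N along the bar remained at the end.

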